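# Hold the front board of a spice box for screwing

## Robot

A 7-joint arm with a two-finger parallel gripper is mounted at the origin on a cart in front of the work surface, level with it; the furniture and walls round the work are solid. World frame = base frame: x ahead of the robot, y to its left, z up, the work surface at z = 0. Lengths are in m, angles in rad, forces in N, time in s.
With the tool pointing down it reaches from about 0.35 to 0.9 m from the base axis. Payload 19.9 kg.
Tool frame: the origin (TCP) lies midway between the tips of the shut fingers; the grasp point (between the pads) lies 19 mm behind it (robot.tcp_to_grasp is the distance from the TCP to the grasp point, in m); z points along the fingers, y is the direction in which the jaws open and shut (so a half turn about z gives the same grasp; the last joint's range is limited). The gripper opens to 85 mm and grips with 20 to 120 N. Pads are 22 mm wide; open, the fingers measure 114 mm over their backs; the gripper's body (76 mm by 85 mm) begins 54 mm behind the grasp point. The pads swing forward as they close: fully open they stand 13 mm farther back than shut.
Start: joints at [-1.268, 0.417, -0.01, 1.614, 0.005, 1.111, -0.053], TCP at [0.211, 0.588, 0.231] pointing down, gripper open.
Joint ranges: [-2.81, 2.81], [-0.39, 2.02], [-1.27, 1.25], [0.06, 2.57], [-1.19, 4.33], [0.19, 2], [-2.82, 2.82]. Speed limits (rad/s): [1.89, 1.89, 2.39, 2.39, 3.01, 3.01, 3.01].

## Interface

Orientations are given as a unit quaternion [w, x, y, z].
In Python, from plant import observe, optics, robot gives the robot as it stands.
- The arm moves only by the tool servo_tool, never from a script. Its argument "commands" is a list of rows, each a list of 5 numbers: the opening, from 0 (shut) to 1 (fully open), then the shift along the tool's x, y, z in m, then the turn about the tool's z in degrees. In form: [[fingers, tx, ty, tz, roll], ...]. A call has 1 to 5 rows; each row shifts and turns the pose as measured when the row begins, along the tool's axes as they then stand; what a row does not reach is not made up. A row lasts 1/12 s, in which the tool goes at most 41.7 mm and 7.16 degrees, less where a joint would pass 70% of its speed; a pose out of reach is approached as far as the arm can. A call with a gripper value outside its range is refused whole. The fingers move at their own pace and stop on an object; "newtons" is the grip in N (left out, the last holds). Time passes only in rows, so rows that do not move let the fingers close. It gives the time, the measured TCP pose, the force and the opening at its end, in the units of the state.
- observe(): the state, without advancing time (a new reading comes with each control period).
- optics.capture(name): name is "side" or "top"; returns the picture (480x640x3 uint8, red, green, blue); there is no depth.
- optics.calibration(name): a dict with "fovy" (degrees; the focal length in pixels is half the picture's height over the tangent of half this angle, whatever the lens; pixels are square), "cx", "cy" (the principal point, pixels), "rvec" (rotation vector, rad) and "tvec" (3), from world to camera coordinates, as OpenCV has them. Camera axes: x right, y down, z forward; pixel columns grow to the right and rows downward; lengths in m; the calibration is good to about 2 mm. A picture is of the moment at which its call begins. calibration takes no time and is no camera call.
- robot.finish_job(): hands the job in, once; it reports no verdict.
The state is a dict: "t": time; "joint_pos": joint angles; "qvel": joint speeds; "effort": joint torques, N m; "eef_pos": TCP position; "tool_rot": TCP orientation; "contact_force": force on the tool from outside, world axes, zero at the start; "wrist_torque": the same for the moment, N m; "finger_gap": opening from 0.0 (shut) to 1.0 (fully open).
Only numpy, scipy, OpenCV 4.12 (cv2) and the standard library are available. Lean on these libraries where they do the work, as an engineer would, in place of code of your own. Each camera call takes 0.05 s, during which the arm holds its last target.

## Task

The little wooden spice box still lacks its front. Take the loose front board off the sloping rest, stand it upright on its long thin edge on the worktop in front of the box's open side, close that side with it (ends level with the two side boards, flush against both), and hold it there like a third hand, pressing it against the box steadily with about 12 newtons so that I can drive the screws. Do not ram it, leave the jars and the tin alone, and finish while still holding and pressing: do not let go.

Things in the scene. Friction and masses are not known exactly. Their poses are not given: they have to be found in the camera images.
- front_board: Loose light-wood board, 190 x 110 x 14 mm, 0.14-0.28 kg, same on both faces and both ways up. Origin at its centre; x through the thickness, y along the 190 mm, z along the 110 mm. Starts on the rest, z tilted 0.35 rad, top edge towards the rest's -x; its upper 35 mm is free all along; between the rest's arms both faces are free. Pressed down on the worktop it rubs, and the box gets less of the push.
- spice_box: Rigid light-wood box fixed by dark corner stops (22 mm high), open at top and front. Origin on the worktop, middle of the open front; x into the box, away from the robot, y along the front, z up. 190 wide, 130 deep, 110 mm high, walls 12 mm; inside 166 x 118 mm, room for a finger. The board belongs against the front ends of the side boards: centre at x -7, y 0, z 55 mm.
- side_left: Left side board of the box (its +y side), 130 x 12 x 110 mm. Origin at the bottom of its front end face, in the middle of its thickness: on the worktop, 89 mm from the box's origin along y. Axes as the box.
- side_right: Right side board of the box (its -y side), the same, 89 mm from the box's origin towards -y.
- board_rest: Fixed sloping rest of darker wood, 170 mm wide (y), 100 mm deep. Origin on the worktop under the middle of the ledge that carries the board, 22 mm up, lip 6 mm high on its +x side. The board leans to -x on two arms (22 mm wide, 72 mm either side of the middle), which reach 74 mm up along it. Lift it out along its slope. Rest and box may have swapped places.
- spice_jar_1: Bystander: loose glass spice jar with dark cap, 41 mm across, 105 mm high, between the box and the rest. Origin at the centre of its underside, z up.
- spice_jar_2: Bystander: a second spice jar like it, 41 mm across, 105 mm high. Origin at the centre of its underside, z up.
- tin_1: Bystander: loose tin, 57 mm across, 72 mm high, between the box and the rest. Origin at the centre of its underside, z up.
Not all that is in view belongs to the job. Of the things that look like the board_rest, take the one that is farthest to the robot's left at the start.

How it is judged:
By the outcome, as a careful person would: the job done as asked, in the order asked, and still so for the second after the job is handed in, while the arm keeps its last pose, push and grip.
It also fails if it takes over 58 s, if anything falls off the work surface, if the arm or the gripper's body presses on something with over 40 N, if the wrist force passes 120 N, or if a joint passes its speed limit or range.

## Working session

There is one attempt and no reset: what is moved stays moved. The work goes in short steps, Python scripts to look and compute and a tool call to move; the robot and the scene stay as the last step left them, time stands still between calls to the robot, and variables do not carry over. Pictures are saved under pics/ and viewed, and the job is handed in when it is done.

Besides the shell and the picture viewer there is one more tool, called after "Request:" in YAML: its name, and indented under it one key for each argument. servo_tool: Moves the arm, as the interface text tells. Its arguments: {"type":"object","properties":{"commands":{"type":"array"},"newtons":{"type":"number"}},"required":["commands"]}

```bash
ls; mkdir -p pics
python3 - <<'E'
from plant import observe, optics, robot
import cv2
print(observe()); print(robot.tcp_to_grasp)
for n in ("side","top"):
    im=optics.capture(n); cv2.imwrite(f"pics/{n}0.png",im[:,:,::-1]); print(n,optics.calibration(n))
E
```

```text
pics
{'t': 0.0, 'joint_pos': array([-1.26850957,  0.41796776, -0.01031979,  1.61418336,  0.00471988,
        1.1106964 , -0.0530168 ]), 'qvel': array([-6.04777050e-05, -5.80376001e-04, -7.27997471e-04,  1.38687130e-03,
       -6.56953081e-04, -1.51872512e-03,  1.49526481e-03]), 'effort': array([ 2.75740495e-04, -8.64422822e+01,  6.79016076e-01, -4.34894407e+01,
        1.91123964e-02,  7.27768609e-03, -2.43862650e-05]), 'eef_pos': array([0.21054659, 0.58809469, 0.23066022]), 'tool_rot': array([-5.42654173e-05,  1.71040381e-01,  9.85263827e-01, -6.13262997e-04]), 'contact_force': array([-0.15488737,  0.87823523, -0.32695177]), 'wrist_torque': array([ 0.02778565,  0.03484259, -0.01573321]), 'finger_gap': 0.998884244807485}
0.0187
side {'fovy': 42.88608828882852, 'cx': 327.72733019462663, 'cy': 232.24880304185893, 'rvec': array([ 2.25909831, -0.37810014,  0.17394693]), 'tvec': array([-0.48480635,  0.21921796,  1.25453057])}
top {'fovy': 48.63732316089392, 'cx': 326.1781564910389, 'cy': 233.55593302559183, 'rvec': array([ 2.10364789, -2.14125171,  0.16257947]), 'tvec': array([0.10020431, 0.5447097 , 1.40562129])}
```

View pics/side0.png

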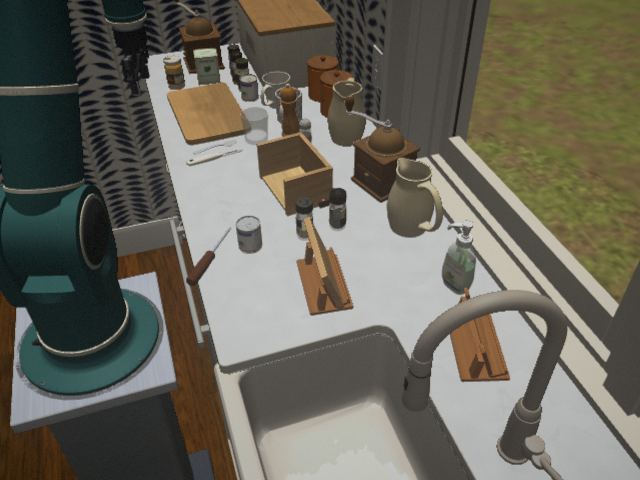

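View pics/top0.png

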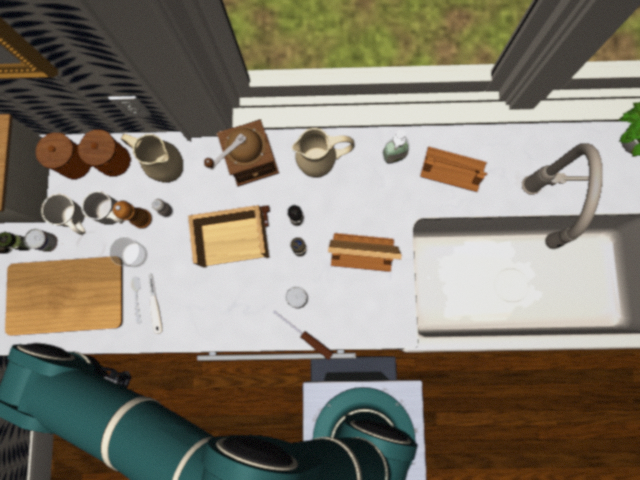

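Top view: board and its rest are at (365,252), an empty look-alike rest at (454,168) is farther right, and the box is at (229,235). The jars are at (295,215) and (298,246), the tin at (297,297). I'll zoom in for corner measurements.

```bash
cat > h.py <<'E'
import numpy as np, cv2
from plant import observe, optics, robot
from scipy.spatial.transform import Rotation as R
def cal(n):
    c=optics.calibration(n); f=240/np.tan(np.radians(c['fovy'])/2)
    K=np.array([[f,0,c['cx']],[0,f,c['cy']],[0,0,1.]])
    return K,cv2.Rodrigues(c['rvec'])[0],c['tvec'],c['rvec']
def ray(n,uv):
    K,Rm,t,_=cal(n); d=Rm.T@(np.linalg.inv(K)@[uv[0],uv[1],1]); return -Rm.T@t,d/np.linalg.norm(d)
def onz(n,uv,z):
    o,d=ray(n,uv); return o+d*(z-o[2])/d[2]
def proj(n,P):
    K,Rm,t,rv=cal(n); return cv2.projectPoints(np.array(P,float).reshape(-1,3),rv,t,K,None)[0].reshape(-1,2)
def tri(a,b):
    oa,da=ray('side',a); ob,db=ray('top',b)
    s=np.linalg.lstsq(np.c_[da,-db],ob-oa,rcond=None)[0]
    pa,pb=oa+s[0]*da,ob+s[1]*db; return (pa+pb)/2,np.linalg.norm(pa-pb)
def crop(img,x0,y0,x1,y1,s,name):
    cv2.imwrite(name,cv2.resize(img[y0:y1,x0:x1],None,fx=s,fy=s,interpolation=cv2.INTER_CUBIC))
E
python3 - <<'E'
from h import *
s=cv2.imread('pics/side0.png');t=cv2.imread('pics/top0.png')
crop(t,180,180,420,330,3.3,'pics/tz.png')
crop(s,230,120,370,330,2.8,'pics/sz.png')
K,Rm,tt,_=cal('top');print(-Rm.T@tt)
K,Rm,tt,_=cal('side');print(-Rm.T@tt)
E
```

```text
[0.2970212  0.06463021 1.47990611]
[ 0.19511332 -0.91871104  0.98734061]
```

View pics/tz.png

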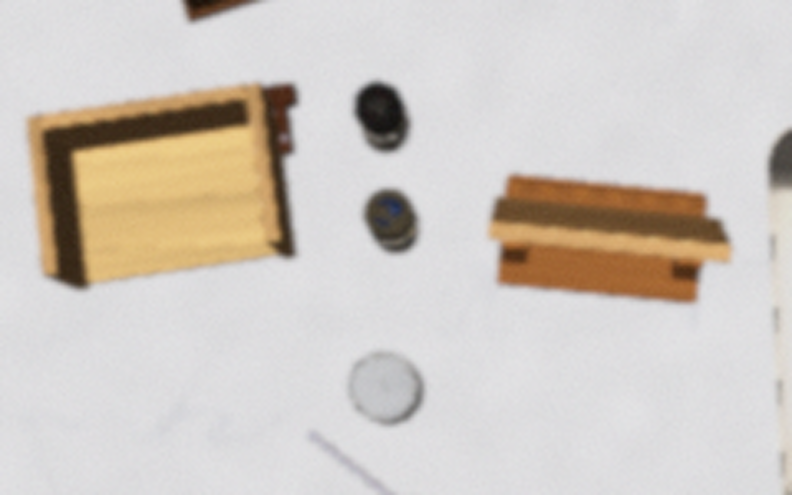

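View pics/sz.png

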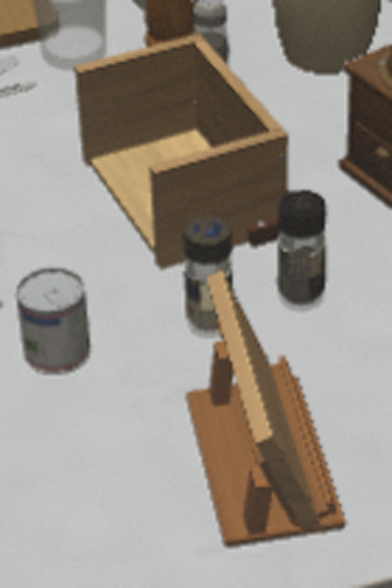

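Run:
```python
from h import *
s=cv2.imread('pics/side0.png');t=cv2.imread('pics/top0.png')
crop(t,184,200,274,272,8,'pics/tb.png')
crop(s,254,130,336,216,7,'pics/sb.png')
```

```text
(no output)
```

View pics/tb.png

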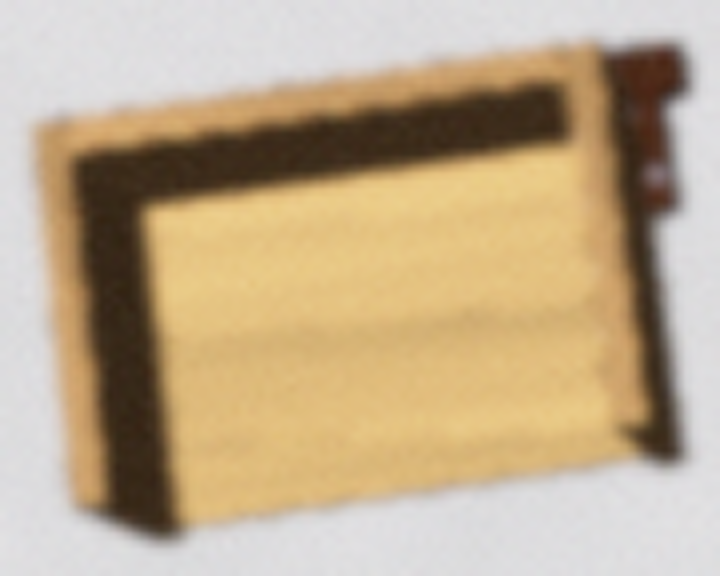

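View pics/sb.png

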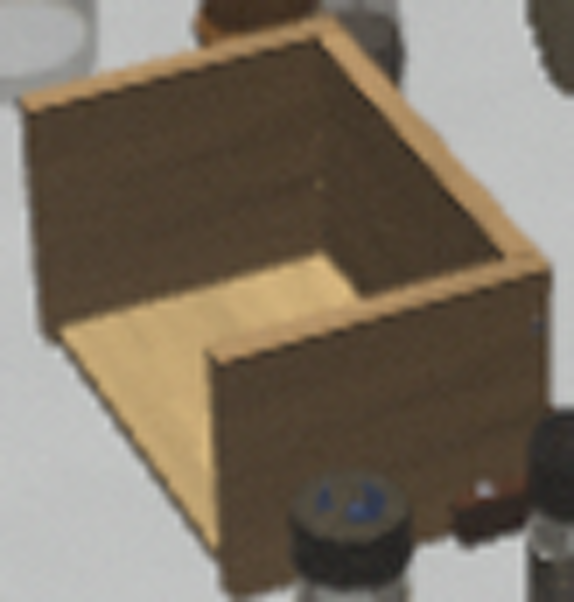

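Run:
```python
from h import *
T=lambda x,y:((x+.5)/8-.5+184,(y+.5)/8-.5+200)
S=lambda x,y:((x+.5)/7-.5+254,(y+.5)/7-.5+130)
P={}
for k,a,b,z in [('BL',(36,127),(328,14),.11),('BR',(605,43),(550,268),.11),('FL',(77,503),(22,106),.11),('FR',(648,430),(210,358),.11),('FRb',(683,458),(228,594),0)]:
    p=onz('top',T(*a),z); q=onz('side',S(*b),z); m,g=tri(S(*b),T(*a)); P[k]=p
    print(k,p[:2].round(4),q[:2].round(4),m.round(4),round(g,4))
d=lambda a,b:np.linalg.norm(P[a]-P[b])
print(d('BL','BR'),d('FL','FR'),d('BL','FL'),d('BR','FR'))
for a,b in (('BL','BR'),('FL','FR')):
    v=P[a]-P[b];print('yaw y',np.degrees(np.arctan2(-v[0],v[1])))
for a,b in (('BL','FL'),('BR','FR')):
    v=P[a]-P[b];print('yaw x',np.degrees(np.arctan2(v[1],v[0])))
print((P['FL']+P['FR'])/2)
```

```text
BL [0.5915 0.4545] [0.592  0.4568] [0.5911 0.454  0.1118] 0.0001
BR [0.6161 0.2658] [0.6167 0.2676] [0.6158 0.2655 0.1115] 0.0002
FL [0.4659 0.4375] [0.4642 0.4318] [0.4661 0.4388 0.1055] 0.0009
FR [0.4865 0.251 ] [0.487  0.2547] [0.486  0.2505 0.1131] 0.0
FRb [0.4915 0.2535] [0.4899 0.2593] [0.4896 0.2531 0.0052] 0.0025
0.1903552165831804 0.18763050560507294 0.12667455114512616 0.13045235415912357
yaw y 7.423490869823074
yaw y 6.27424232287401
yaw x 7.736716548451891
yaw x 6.514312701960447
[0.47619953 0.34421827 0.11      ]
```

Run:
```python
from h import *
s=cv2.imread('pics/side0.png');t=cv2.imread('pics/top0.png')
crop(t,322,226,408,276,9,'pics/tr.png')
crop(s,292,210,360,318,5.5,'pics/sr.png')
L=np.array([[.13,.095],[.13,-.095],[0,.095],[0,-.095]])
W=np.array([[.5917,.4557],[.6164,.2667],[.465,.435],[.4867,.2528]])
lc,wc=L.mean(0),W.mean(0); H=((L-lc).T@(W-wc)); th=np.arctan2(H[0,1]-H[1,0],H[0,0]+H[1,1])
Rm=np.array([[np.cos(th),-np.sin(th)],[np.sin(th),np.cos(th)]]); o=wc-Rm@lc
print(np.degrees(th),o,(W-(o+L@Rm.T)))
```

```text
7.305008042072179 [0.47547758 0.34428517] [[-0.00064304  0.00065625]
 [-0.00010179  0.00011408]
 [ 0.00160179 -0.00351408]
 [-0.00085696  0.00274375]]
```

View pics/tr.png

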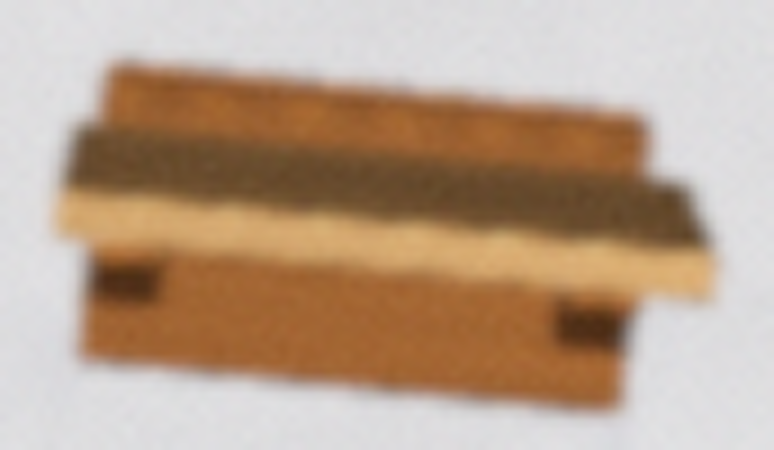

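View pics/sr.png

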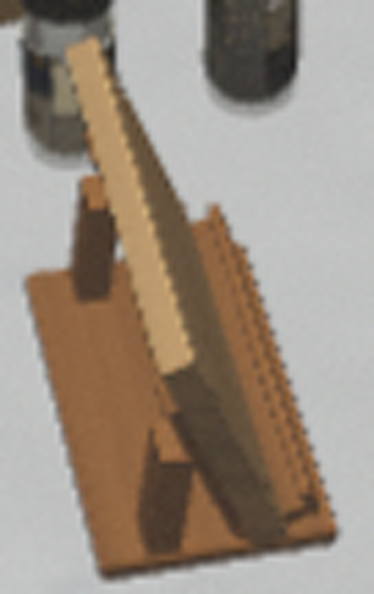

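Run:
```python
from h import *
T=lambda x,y:((x+.5)/9-.5+322,(y+.5)/9-.5+226)
S=lambda x,y:((x+.5)/5.5-.5+292,(y+.5)/5.5-.5+210)
P={}
for k,a,b,z in [('Lb',(65,190),(98,39),.128),('Lf',(58,237),(69,50),.123),('Rb',(712,250),(192,352),.128),('Rf',(714,300),(166,376),.123)]:
    p=onz('top',T(*a),z); q=onz('side',S(*b),z); m,g=tri(S(*b),T(*a)); P[k]=p
    print(k,p[:2].round(4),q[:2].round(4),m.round(4),round(g,4))
for a,b in (('Lb','Rb'),('Lf','Rf')):
    v=P[a]-P[b];print('yaw',np.degrees(np.arctan2(-v[0],v[1])),np.linalg.norm(v))
# rest base corners at z small
for k,a in dict(bl=(105,65),br=(648,118),fl=(82,355),fr=(620,405)).items():
    print(k,onz('top',T(*a),.008).round(4))
o=observe();M=R.from_quat(o['tool_rot'],scalar_first=True).as_matrix();print(M.round(3))
```

```text
Lb [0.4981 0.0829] [0.4982 0.0822] [0.4983 0.0829 0.1274] 0.0002
Lf [0.4853 0.0852] [0.4868 0.0852] [0.486  0.0851 0.1231] 0.0014
Rb [ 0.4774 -0.1008] [ 0.476  -0.0989] [ 0.4763 -0.1004  0.1296] 0.0016
Rf [ 0.4637 -0.1014] [ 0.4648 -0.1027] [ 0.4644 -0.1017  0.1219] 0.0013
yaw -6.442014644941697 0.1849123598493508
yaw -6.609804876899765 0.1879019449059072
bl [0.5552 0.0714 0.008 ]
br [ 0.5352 -0.0973  0.008 ]
fl [0.4643 0.0802 0.008 ]
fr [ 0.4458 -0.0853  0.008 ]
[[-0.941  0.337 -0.   ]
 [ 0.337  0.941 -0.001]
 [-0.    -0.001 -1.   ]]
```

Box origin is about (0.4755, 0.344) with yaw +7.3°. The board's top-edge centre is about (0.481, -0.009, 0.125) with yaw -6.5°. Both views agree to within 2 mm and the sizes match. I'm moving over the rest now.

Request:
servo_tool:
  commands:
    - [1,-0.029,-0.029,0,0]
    - [1,-0.029,-0.029,0,0]
    - [1,-0.029,-0.029,0,0]
    - [1,-0.029,-0.029,0,0]
    - [1,-0.029,-0.029,0,0]
  newtons: 30

```text
t: 0.52
eef_pos: [0.2945, 0.4028, 0.2273]
tool_rot: [-0.002, 0.165, 0.986, -0.002]
contact_force: [1.5, 0.1, -0.3]
finger_gap: 0.997
```

Request:
servo_tool:
  commands:
    - [1,-0.029,-0.029,0,0]
    - [1,-0.029,-0.029,0,0]
    - [1,-0.029,-0.029,0,0]
    - [1,-0.029,-0.029,0,0]
    - [1,-0.029,-0.029,0,0]

```text
t: 0.93
eef_pos: [0.383, 0.2141, 0.2269]
tool_rot: [-0.003, 0.165, 0.986, -0.002]
contact_force: [1.1, 1.7, 0.3]
finger_gap: 0.998
```

Request:
servo_tool:
  commands:
    - [1,-0.029,-0.029,0,0]
    - [1,-0.029,-0.029,0,0]
    - [1,-0.029,-0.029,0,0]
    - [1,0,0,0,7]
    - [1,0,0,0,7]

```text
t: 1.35
eef_pos: [0.4386, 0.0926, 0.2272]
tool_rot: [-0.002, 0.284, 0.959, -0.002]
contact_force: [-0.1, 1.0, -0.2]
finger_gap: 1.001
```

Request:
servo_tool:
  commands:
    - [1,0,0,0,7]
    - [1,0,0,0,7]
    - [1,0,0,0,7]
    - [1,0,0,0,7]
    - [1,0,0,0,7]

```text
t: 1.77
eef_pos: [0.4383, 0.0899, 0.2264]
tool_rot: [-0.002, 0.565, 0.825, -0.003]
contact_force: [-0.2, 0.7, -0.1]
finger_gap: 1.001
```

Request:
servo_tool:
  commands:
    - [1,0,0,0,7]
    - [1,0,0,0,7]
    - [1,0,0,0,7]
    - [1,0,0,0,6]
    - [1,0,0,0,0]

```text
t: 2.18
eef_pos: [0.4374, 0.0896, 0.2256]
tool_rot: [-0.001, 0.749, 0.663, -0.004]
contact_force: [-0.6, 0.4, 0.1]
finger_gap: 1.001
```

```bash
cat >> h.py <<'E'
def d(xy,z=None,yaw=None):
    o=observe();M=R.from_quat(o['tool_rot'],scalar_first=True).as_matrix()
    p=o['eef_pos']; g=np.array([xy[0]-p[0],xy[1]-p[1],(z-p[2]) if z is not None else 0])
    cy=np.degrees(np.arctan2(M[1,1],M[0,1]))
    print('pos',p.round(4),'yaw_y',cy.round(2),'tilt',M[:,2].round(4),'F',o['contact_force'].round(2),'T',o['wrist_torque'].round(3),'gap',round(o['finger_gap'],3),'t',round(o['t'],2))
    print('tool shift',(M.T@g).round(4),'roll',None if yaw is None else round((cy-yaw+180)%360-180,2))
E
python3 -c "
from h import *
d((.4965,-.0108),.071,-6.5)"
```

```text
pos [0.4374 0.0896 0.2256] yaw_y -6.98 tilt [-0.008  -0.0043 -1.    ] F [-0.59  0.41  0.11] T [0.041 0.017 0.018] gap 1.001 t 2.18
tool shift [-0.0917  0.072   0.1546] roll -0.48
```

Request:
servo_tool:
  commands:
    - [1,-0.03,0.024,0,0]
    - [1,-0.03,0.024,0,0]
    - [1,-0.03,0.024,0,-0.5]
    - [1,0,0,0.035,0]
    - [1,0,0,0,0]

```text
t: 2.6
eef_pos: [0.5006, -0.0108, 0.1901]
tool_rot: [-0.001, 0.737, 0.676, -0.003]
contact_force: [-2.1, 1.2, -1.8]
finger_gap: 1.0
```

```bash
python3 -c "
from h import *
d((.4965,-.0108),.071,-6.5)
im=optics.capture('side')[:,:,::-1]; crop(im,230,120,400,320,3,'pics/a1.png')"
```

```text
pos [ 0.5006 -0.0108  0.1901] yaw_y -4.99 tilt [-0.0058 -0.0038 -1.    ] F [-2.11  1.2  -1.84] T [0.034 0.095 0.037] gap 1.0 t 2.6
tool shift [ 1.000e-04 -3.400e-03  1.191e-01] roll 1.51
```

View pics/a1.png

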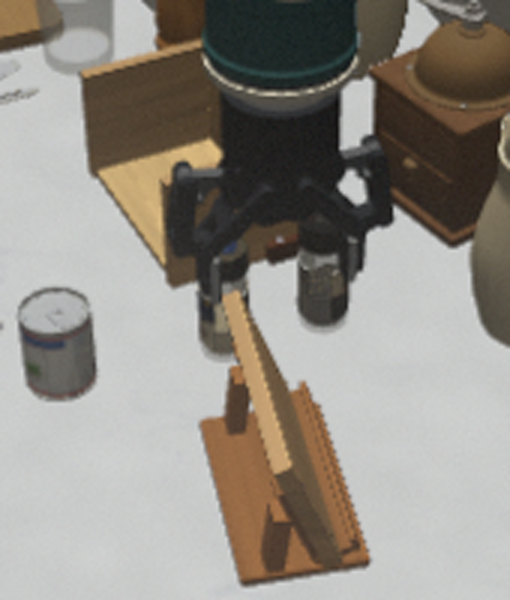

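The view shows the open gripper above and behind the board's middle, with its fingers straddling the board line. I'll trim the position and descend.

Request:
servo_tool:
  commands:
    - [1,0,-0.003,0.02,1.5]
    - [1,0,0,0.03,0]
    - [1,0,0,0.03,0]
    - [1,0,0,0.03,0]
    - [1,0,0,0,0]

```text
t: 3.07
eef_pos: [0.5033, -0.0081, 0.0884]
tool_rot: [0.002, 0.742, 0.671, 0.003]
contact_force: [-1.9, 0.7, -1.3]
finger_gap: 0.999
```

```bash
python3 -c "
from h import *
d((.4965,-.0108),.071,-6.5)
im=optics.capture('side')[:,:,::-1]; crop(im,230,120,400,320,3,'pics/a2.png')"
```

```text
pos [ 0.5033 -0.0081  0.0884] yaw_y -5.77 tilt [ 0.0072 -0.     -1.    ] F [-1.94  0.75 -1.25] T [-0.008  0.087 -0.057] gap 0.999 t 3.07
tool shift [-0.0034 -0.0067  0.0173] roll 0.73
```

View pics/a2.png

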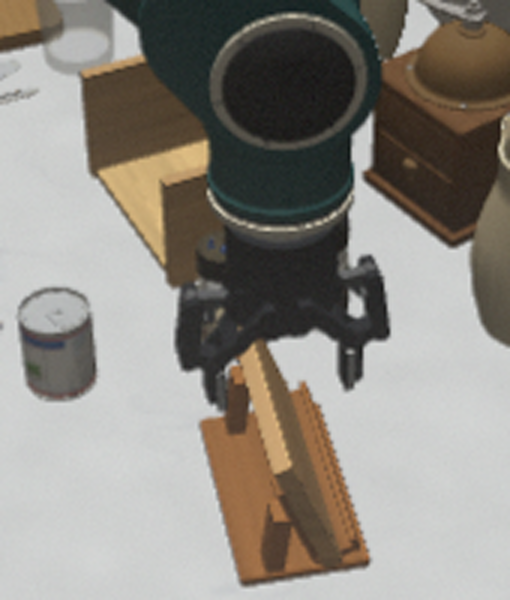

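The board is between the fingers and nothing is touching. I'll go a little deeper and half close.

Request:
servo_tool:
  commands:
    - [1,-0.003,-0.006,0.008,0.7]
    - [1,0,0,0.008,0]
    - [0.8,0,0,0,0]
    - [0.6,0,0,0,0]
    - [0.5,0,0,0,0]

```text
t: 3.53
eef_pos: [0.5015, -0.0093, 0.0812]
tool_rot: [0.005, 0.745, 0.667, 0.008]
contact_force: [0.4, -0.6, -0.9]
finger_gap: 0.602
```

```bash
python3 -c "
from h import *
d((.4965,-.0108),.071,-6.5)
im=optics.capture('side')[:,:,::-1]; crop(im,230,120,400,320,3,'pics/a3.png')"
```

```text
pos [ 0.5015 -0.0093  0.0812] yaw_y -6.32 tilt [ 0.0179  0.003  -0.9998] F [ 0.42 -0.63 -0.89] T [-0.01   0.027  0.003] gap 0.602 t 3.53
tool shift [-0.0021 -0.005   0.0101] roll 0.18
```

View pics/a3.png

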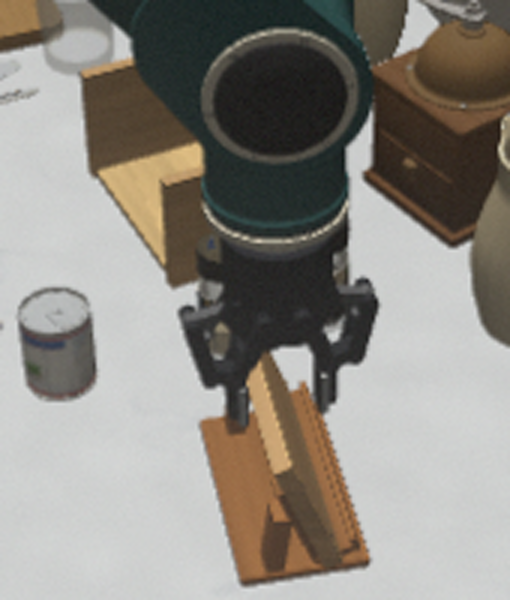

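Request:
servo_tool:
  commands:
    - [0.5,-0.002,-0.003,0.014,0]
    - [0.45,0,0,0,0]
    - [0.4,0,0.008,0,0]
    - [0.4,0,0.008,0,0]
    - [0.4,0,0,0,0]

```text
t: 4.0
eef_pos: [0.5178, -0.0124, 0.0703]
tool_rot: [0.006, 0.745, 0.667, 0.009]
contact_force: [-0.8, 0.4, -0.4]
finger_gap: 0.397
```

```bash
python3 -c "
from h import *
d((.5186,-.0133),.071,-6.5)
im=optics.capture('side')[:,:,::-1]; crop(im,230,120,400,320,3,'pics/a4.png')"
```

```text
pos [ 0.5178 -0.0124  0.0703] yaw_y -6.29 tilt [ 0.0216  0.004  -0.9998] F [-0.75  0.4  -0.41] T [ 0.014  0.03  -0.002] gap 0.397 t 4.0
tool shift [-0.0008  0.0009 -0.0006] roll 0.21
```

View pics/a4.png

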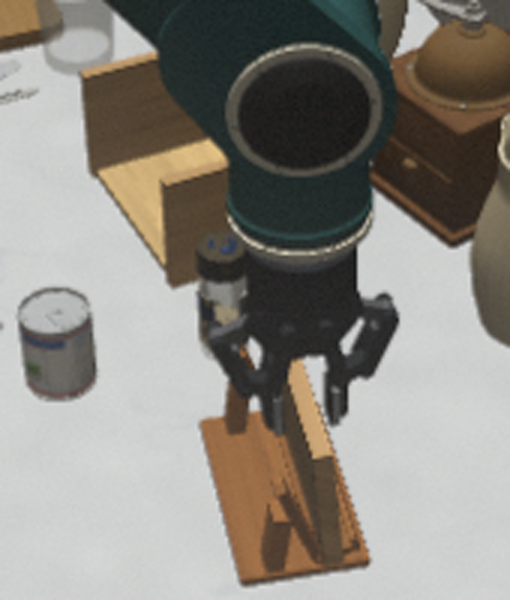

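The board has swung up almost upright on the ledge, between the fingers. Closing.

Request:
servo_tool:
  commands:
    - [0.25,0,0.001,0,0]
    - [0.1,0,0,0,0]
    - [0,0,0,0,0]
    - [0,0,0,0,0]
    - [0,0,0,0,0]
  newtons: 50

```text
t: 4.47
eef_pos: [0.518, -0.0125, 0.0708]
tool_rot: [0.005, 0.745, 0.667, 0.009]
contact_force: [0.1, 0.6, -1.2]
finger_gap: 0.157
```

```bash
python3 -c "
from h import *
d((.5186,-.0133),.071,-6.5)
im=optics.capture('side')[:,:,::-1]; crop(im,230,120,400,320,3,'pics/a5.png')"
```

```text
pos [ 0.518  -0.0125  0.0708] yaw_y -6.3 tilt [ 0.0201  0.0041 -0.9998] F [ 0.06  0.61 -1.23] T [-0.09   0.019 -0.022] gap 0.157 t 4.47
tool shift [-0.0007  0.0007 -0.0002] roll 0.2
```

View pics/a5.png

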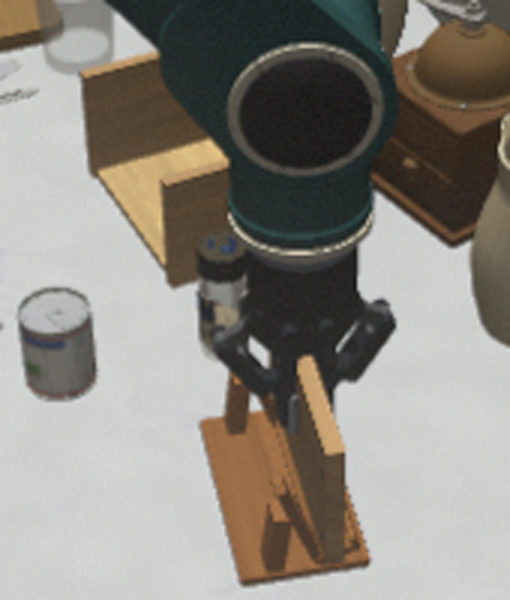

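Gripped: opening 0.157 of 85 mm is about 14 mm, and the board is upright and flat in the pads. Lifting.

Request:
servo_tool:
  commands:
    - [0,0,0,-0.015,0]
    - [0,0,0,-0.02,0]
    - [0,0,0,-0.03,0]
    - [0,0,0,-0.03,0]
    - [0,0,0,-0.03,0]

```text
t: 4.93
eef_pos: [0.5117, -0.0134, 0.1942]
tool_rot: [0.002, 0.745, 0.667, 0.004]
contact_force: [0.8, -0.2, -1.8]
finger_gap: 0.158
```

Request:
servo_tool:
  commands:
    - [0,0,0,-0.03,0]
    - [0,0,0,-0.03,0]
    - [0,0,0,-0.02,0]
    - [0,0,0,0,0]
    - [0,0,0,0,0]

```text
t: 5.35
eef_pos: [0.5118, -0.0139, 0.2841]
tool_rot: [0.005, 0.745, 0.667, 0.007]
contact_force: [-0.6, -0.3, -2.7]
finger_gap: 0.154
```

```bash
python3 -c "
from h import *
d((.40,.334),.24,7.3)
im=optics.capture('side')[:,:,::-1]; cv2.imwrite('pics/a6.png',im)
im=optics.capture('top')[:,:,::-1]; cv2.imwrite('pics/b6.png',im)
"
```

```text
pos [ 0.5118 -0.0139  0.2841] yaw_y -6.35 tilt [ 0.0172  0.0031 -0.9998] F [-0.62 -0.32 -2.67] T [-0.001  0.051  0.009] gap 0.154 t 5.35
tool shift [ 0.3331 -0.1503  0.0432] roll -13.65
```

View pics/a6.png

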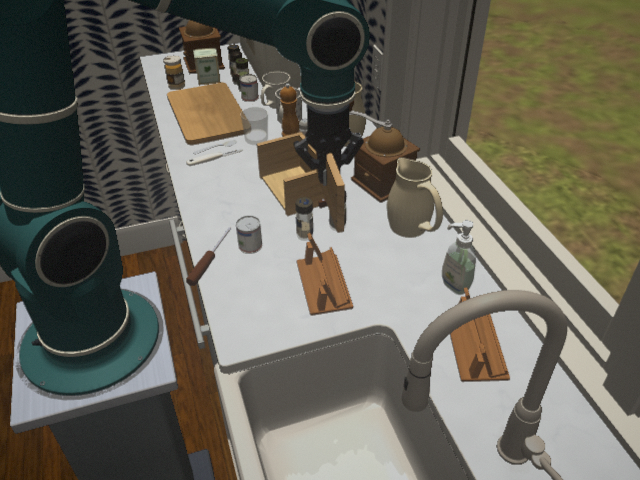

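View pics/b6.png

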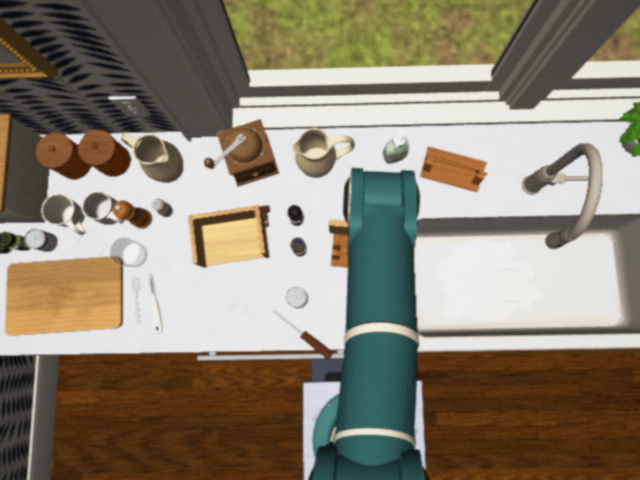

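The board is held clear, with its bottom at about z 0.235. Carrying it over the jars to a staging point in front of the box.

Request:
servo_tool:
  commands:
    - [0,0.02,-0.009,0,0]
    - [0,0.035,-0.016,0,0]
    - [0,0.037,-0.017,0,0]
    - [0,0.037,-0.017,0,0]
    - [0,0.037,-0.017,0,0]

```text
t: 5.87
eef_pos: [0.4528, 0.1564, 0.2764]
tool_rot: [0.005, 0.75, 0.661, 0.002]
contact_force: [2.1, 0.5, -0.7]
finger_gap: 0.157
```

Request:
servo_tool:
  commands:
    - [0,0.037,-0.017,0,0]
    - [0,0.037,-0.017,0,0]
    - [0,0.037,-0.017,0,0]
    - [0,0.03,-0.012,0,0]
    - [0,0.015,-0.005,0,0]

```text
t: 6.28
eef_pos: [0.3966, 0.3278, 0.2682]
tool_rot: [0.004, 0.749, 0.663, -0.003]
contact_force: [-0.3, 0.0, -1.3]
finger_gap: 0.158
```

Request:
servo_tool:
  commands:
    - [0,0,0,0,-4]
    - [0,0,0,0,-5]
    - [0,0,0,0,-4]
    - [0,0,0,0,0]

```text
t: 6.62
eef_pos: [0.3918, 0.3324, 0.261]
tool_rot: [0.003, 0.662, 0.75, -0.008]
contact_force: [-0.3, 0.3, -2.0]
finger_gap: 0.159
```

```bash
python3 -c "
from h import *
d((.40,.334),.2,7.3)
"
```

```text
pos [0.3918 0.3324 0.261 ] yaw_y 7.1 tilt [-0.0073 -0.0159 -0.9998] F [-0.26  0.33 -2.  ] T [ 0.008 -0.014  0.023] gap 0.159 t 6.62
tool shift [0.0015 0.0088 0.0609] roll -0.2
```

Request:
servo_tool:
  commands:
    - [0,0,0,0.02,0]
    - [0,0,0,0.02,0]
    - [0,0,0,0.02,0]
    - [0,0,0,0,0]

```text
t: 6.95
eef_pos: [0.3906, 0.3302, 0.1957]
tool_rot: [0.002, 0.666, 0.746, -0.01]
contact_force: [-1.5, -0.5, -2.5]
finger_gap: 0.16
```

```bash
python3 -c "
from h import *
d((.40,.334),.15,7.3)
im=optics.capture('side')[:,:,::-1]; crop(im,220,100,390,270,3.5,'pics/a7.png')
im=optics.capture('top')[:,:,::-1]; crop(im,170,180,340,320,4,'pics/b7.png')
"
```

```text
pos [0.3906 0.3302 0.1957] yaw_y 6.52 tilt [-0.0102 -0.0186 -0.9998] F [-1.49 -0.5  -2.46] T [-0.055  0.012 -0.034] gap 0.16 t 6.95
tool shift [0.0035 0.0103 0.0455] roll -0.78
```

View pics/a7.png

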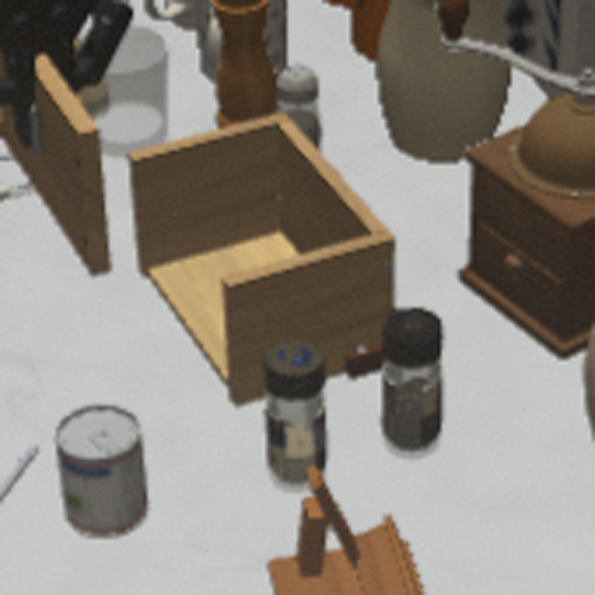

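View pics/b7.png

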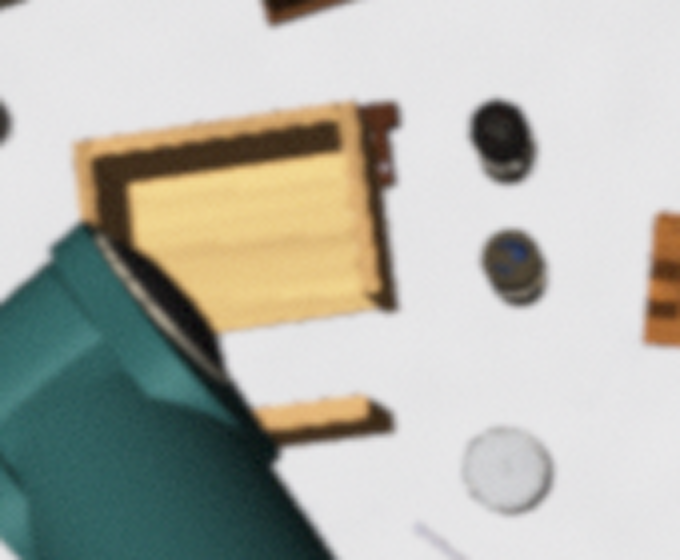

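Run:
```python
from h import *
s=optics  # images saved already
a=cv2.imread('pics/a7.png');b=cv2.imread('pics/b7.png')
cv2.imwrite('pics/a7z.png',cv2.resize(a[30:300,0:150],None,fx=2.2,fy=2.2))
cv2.imwrite('pics/b7z.png',cv2.resize(b[370:460,240:420],None,fx=4,fy=4))
```

```text
(no output)
```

View pics/a7z.png

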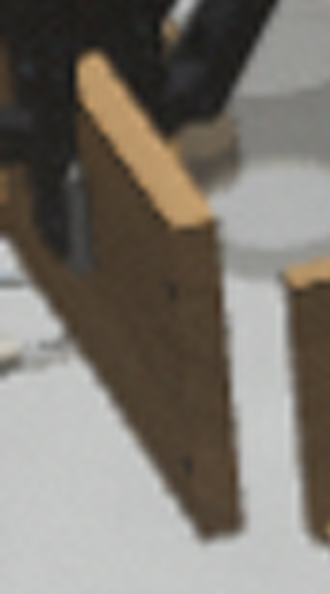

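View pics/b7z.png

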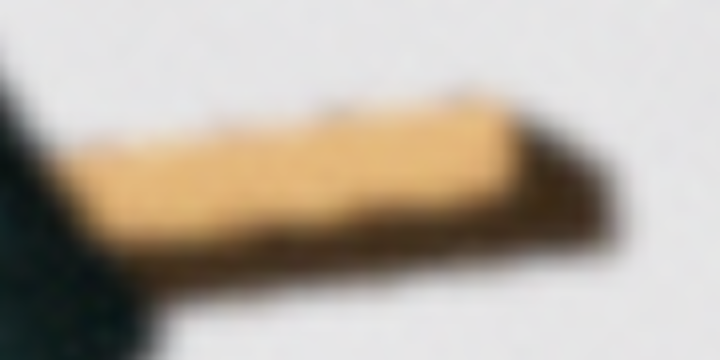

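Run:
```python
from h import *
T=lambda x,y:(170+(240+x/4)/4-.4,180+(370+y/4)/4-.4)
S=lambda x,y:(220+(x/2.2)/3.5-.35,100+(30+y/2.2)/3.5-.35)
P={}
for k,a,b in [('tb',(515,110),(215,216)),('tf',(513,195),(172,228)),('bf',(610,240),(205,540))]:
    m,g=tri(S(*b),T(*a)); P[k]=m; print(k,m.round(4),round(g,4))
y=np.radians(6.5); bx=np.array([np.cos(y),np.sin(y),0]); by=np.array([-np.sin(y),np.cos(y),0])
tcp=observe()['eef_pos']
for k,m in P.items(): print(k,'rel tcp along bx,by,z',((m-tcp)@bx).round(4),((m-tcp)@by).round(4),(m-tcp)[2].round(4))
```

```text
tb [0.4062 0.2363 0.2629] 0.0006
tf [0.3939 0.2368 0.2612] 0.0
bf [0.3946 0.2372 0.1508] 0.0015
tb rel tcp along bx,by,z 0.0035 -0.0959 0.0639
tf rel tcp along bx,by,z -0.0087 -0.094 0.0621
bf rel tcp along bx,by,z -0.0079 -0.0937 -0.0482
```

Request:
servo_tool:
  commands:
    - [0,0.002,0.01,-0.03,-0.4]
    - [0,0,0,-0.03,0]
    - [0,0,0,-0.03,0]
    - [0,0,0,-0.03,0]

```text
t: 7.38
eef_pos: [0.4016, 0.3345, 0.3217]
tool_rot: [0.003, 0.665, 0.747, -0.013]
contact_force: [0.9, 1.2, -1.0]
finger_gap: 0.158
```

```bash
python3 -c "
from h import *
d((.40,.334),.15,7.3)
"
```

```text
pos [0.4016 0.3345 0.3217] yaw_y 6.66 tilt [-0.0129 -0.0221 -0.9997] F [ 0.86  1.2  -1.02] T [ 0.08  -0.001 -0.039] gap 0.158 t 7.38
tool shift [0.0032 0.0009 0.1717] roll -0.64
```

Request:
servo_tool:
  commands:
    - [0,0,0,0.04,0]
    - [0,0,0,0.04,0]
    - [0,0,0,0.04,0]
    - [0,0,0,0.035,0]
    - [0,0,0,0,0]

```text
t: 7.8
eef_pos: [0.4063, 0.3368, 0.1795]
tool_rot: [0.003, 0.667, 0.745, 0.0]
contact_force: [-0.6, -0.1, -2.2]
finger_gap: 0.158
```

```bash
python3 -c "
from h import *
d((.40,.334),.15,7.3)
"
```

```text
pos [0.4063 0.3368 0.1795] yaw_y 6.32 tilt [ 0.0042 -0.003  -1.    ] F [-0.56 -0.13 -2.21] T [-0.084  0.072  0.082] gap 0.158 t 7.8
tool shift [-0.002  -0.0067  0.0295] roll -0.98
```

Request:
servo_tool:
  commands:
    - [0,-0.002,-0.004,0.03,-1]
    - [0,0,0,0.03,0]
    - [0,0,0,0.025,0]
    - [0,0,0,0.018,0]

```text
t: 8.13
eef_pos: [0.4082, 0.3387, 0.0849]
tool_rot: [0.003, 0.661, 0.75, 0.007]
contact_force: [0.9, 0.2, -2.3]
finger_gap: 0.158
```

```bash
python3 -c "
from h import *
d((.4685-.03*.992,.3434-.03*.127),.056,7.3)
im=optics.capture('side')[:,:,::-1]; crop(im,220,100,340,230,5,'pics/a8.png')
im=optics.capture('top')[:,:,::-1]; crop(im,180,190,300,290,6,'pics/b8.png')
"
```

```text
pos [0.4082 0.3387 0.0849] yaw_y 7.17 tilt [ 0.013   0.0066 -0.9999] F [ 0.87  0.19 -2.25] T [-0.051  0.046 -0.009] gap 0.158 t 8.13
tool shift [-0.0031  0.03    0.0293] roll -0.13
```

View pics/a8.png

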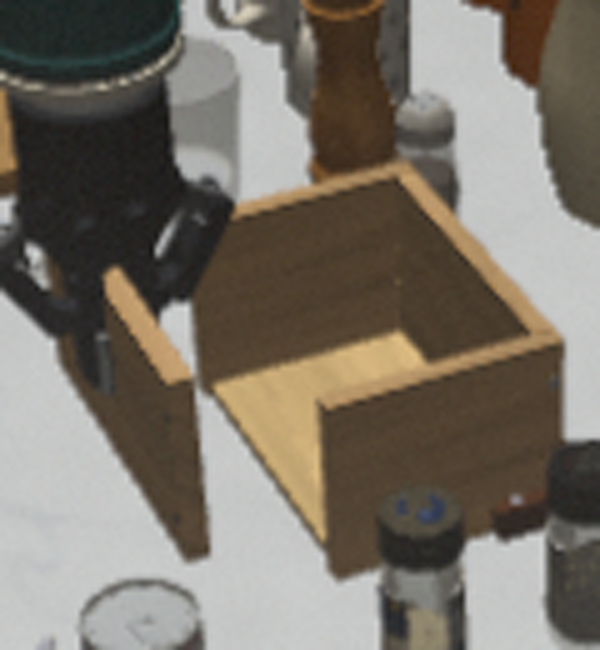

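View pics/b8.png

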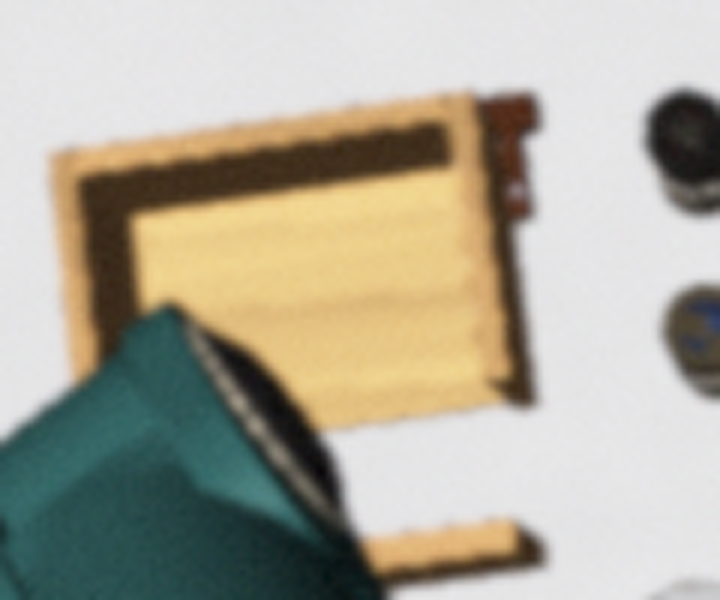

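Run:
```python
from h import *
T=lambda x,y:(180+(x+.5)/6-.5,190+(y+.5)/6-.5)
S=lambda x,y:(220+(x+.5)/5-.5,100+(y+.5)/5-.5)
y=np.radians(7.3); bx=np.array([np.cos(y),np.sin(y),0]); by=np.array([-np.sin(y),np.cos(y),0]); o=np.array([.4755,.3443,0])
tcp=observe()['eef_pos']
for k,a,b in [('tb',(519,521),(191,374)),('tf',(520,556),(166,386)),('bf',(547,566),(188,560)),('boxFRt',(512,386),(322,406)),('boxFRb',(537,405),(336,579))]:
    m,g=tri(S(*b),T(*a)); print(k,m.round(4),round(g,4),'box',((m-o)@bx).round(4),((m-o)@by).round(4),'tcp',((m-tcp)@bx).round(4),((m-tcp)@by).round(4),(m-tcp)[2].round(4))
```

```text
tb [0.4223 0.241  0.1529] 0.0006 box -0.0659 -0.0957 tcp 0.0022 -0.0983 0.0686
tf [0.409 0.241 0.149] 0.0025 box -0.0791 -0.094 tcp -0.0111 -0.0966 0.0647
bf [0.4125 0.243  0.0419] 0.0012 box -0.0754 -0.0925 tcp -0.0073 -0.0951 -0.0423
boxFRt [0.4856 0.2494 0.1135] 0.0024 box -0.0021 -0.0954 tcp 0.066 -0.098 0.0292
boxFRb [0.4902 0.253  0.0017] 0.0006 box 0.003 -0.0925 tcp 0.071 -0.0951 -0.0826
```

Relative measurement: the board's right end and the box's right side agree along y to about 1 mm. Lowering, then approaching.

Request:
servo_tool:
  commands:
    - [0,0,0.01,0.012,0]
    - [0,0,0.015,0.01,0]
    - [0,0,0.015,0.004,0]
    - [0,0,0,0,0]

```text
t: 8.57
eef_pos: [0.4528, 0.3479, 0.0691]
tool_rot: [0.003, 0.661, 0.75, 0.01]
contact_force: [-0.3, -0.1, -1.5]
finger_gap: 0.159
```

```bash
cat >> h.py <<'E'
def box():
    y=np.radians(7.3); bx=np.array([np.cos(y),np.sin(y),0]); by=np.array([-np.sin(y),np.cos(y),0]); o=np.array([.4755,.3443,0])
    s=observe(); p=s['eef_pos']-o; M=R.from_quat(s['tool_rot'],scalar_first=True).as_matrix(); z=M[:,2]; F=s['contact_force']; T=s['wrist_torque']
    print('box frame tcp',(p@bx*1e3).round(1),(p@by*1e3).round(1),(p[2]*1e3).round(1),'tilt mrad',(z@bx*1e3).round(1),(z@by*1e3).round(1),'yaw',np.degrees(np.arctan2(M[1,1],M[0,1])).round(2),
      'F',(F@bx).round(2),(F@by).round(2),F[2].round(2),'T',(T@bx).round(3),(T@by).round(3),T[2].round(3),'gap',round(s['finger_gap'],3),'t',round(s['t'],2))
E
python3 -c "
from h import *
box()
"
```

```text
box frame tcp -22.0 6.4 69.1 tilt mrad 18.4 9.3 yaw 7.17 F -0.31 -0.08 -1.52 T -0.066 0.058 0.015 gap 0.159 t 8.57
```

Request:
servo_tool:
  commands:
    - [0,-0.004,-0.008,-0.005,0]
    - [0,0,0,0,0]
    - [0,0,0,0,0]
    - [0,0,0,0,0]

```text
t: 8.9
eef_pos: [0.4463, 0.3447, 0.0818]
tool_rot: [0.003, 0.662, 0.75, 0.013]
contact_force: [-0.1, -0.2, -1.2]
finger_gap: 0.159
```

```bash
python3 -c "
from h import *
box()
"
```

```text
box frame tcp -28.9 4.1 81.8 tilt mrad 23.7 13.9 yaw 7.12 F -0.12 -0.19 -1.17 T -0.01 -0.05 -0.061 gap 0.159 t 8.9
```

Request:
servo_tool:
  commands:
    - [0,0,0,0,0]
    - [0,0,0,0,0]

```text
t: 9.07
eef_pos: [0.4459, 0.3452, 0.0831]
tool_rot: [0.002, 0.661, 0.75, 0.014]
contact_force: [-0.8, -0.5, -1.4]
finger_gap: 0.16
```

```bash
python3 -c "
from h import *
box();s=observe();print(s['joint_pos'].round(4),s['qvel'].round(3),s['effort'].round(2))
"
```

```text
box frame tcp -29.2 4.7 83.1 tilt mrad 24.6 15.0 yaw 7.16 F -0.83 -0.44 -1.36 T -0.02 0.009 -0.009 gap 0.16 t 9.07
[-0.8772  0.49    0.2047  1.9115 -0.1437  0.7251 -0.4657] [-0.003 -0.011 -0.001  0.002  0.002  0.004 -0.003] [ 4.000e-02 -8.264e+01  5.520e+00 -3.358e+01  1.000e-02 -1.200e-01
 -1.000e-02]
```

Request:
servo_tool:
  commands:
    - [0,0,0,0,0]

```text
t: 9.15
eef_pos: [0.4458, 0.3454, 0.0833]
tool_rot: [0.002, 0.661, 0.75, 0.014]
contact_force: [-0.2, 0.3, -1.1]
finger_gap: 0.158
```

```bash
python3 -c "
from h import *
box();s=observe();print(s['joint_pos'].round(4),s['qvel'].round(3),s['effort'].round(2))
"
```

```text
box frame tcp -29.3 4.9 83.3 tilt mrad 24.7 15.1 yaw 7.17 F -0.13 0.27 -1.08 T -0.004 0.067 0.038 gap 0.158 t 9.15
[-0.8775  0.4895  0.2046  1.9115 -0.1437  0.7253 -0.4659] [-0.004 -0.005 -0.    -0.002  0.002  0.003 -0.001] [-0.000e+00 -8.264e+01  5.490e+00 -3.359e+01  1.000e-02 -1.300e-01
 -1.000e-02]
```

Request:
servo_tool:
  commands:
    - [0,-0.002,0,-0.04,0]
    - [0,0,0,-0.04,0]
    - [0,0,0,-0.025,0]
    - [0,0,0,-0.015,0]
    - [0,0,0,-0.007,0]

```text
t: 9.57
eef_pos: [0.4412, 0.3397, 0.212]
tool_rot: [0.002, 0.661, 0.75, 0.01]
contact_force: [-0.4, -0.3, -2.2]
finger_gap: 0.155
```

```bash
python3 -c "
from h import *
box()
"
```

```text
box frame tcp -34.6 -0.2 212.0 tilt mrad 18.1 9.9 yaw 7.19 F -0.46 -0.28 -2.19 T 0.037 0.021 -0.041 gap 0.155 t 9.57
```

Request:
servo_tool:
  commands:
    - [0,0,0,0.01,0]
    - [0,0,0,0.01,0]
    - [0,0,0,0.01,0]
    - [0,0,0,0.01,0]
    - [0,0,0,0.01,0]

```text
t: 9.98
eef_pos: [0.4419, 0.3405, 0.1579]
tool_rot: [0.002, 0.661, 0.75, 0.011]
contact_force: [-0.2, 0.3, -3.0]
finger_gap: 0.156
```

```bash
python3 -c "
from h import *
box()
"
```

```text
box frame tcp -33.8 0.5 157.9 tilt mrad 18.8 10.6 yaw 7.21 F -0.16 0.36 -2.95 T -0.01 -0.019 0.024 gap 0.156 t 9.98
```

Request:
servo_tool:
  commands:
    - [0,0,0,-0.04,0]
    - [0,0,0,-0.04,0]
    - [0,0,0,-0.025,0]
    - [0,0,0,-0.015,0]
    - [0,0,0,-0.007,0]

```text
t: 10.4
eef_pos: [0.4368, 0.3365, 0.2749]
tool_rot: [0.002, 0.661, 0.75, -0.0]
contact_force: [0.8, 0.2, -2.8]
finger_gap: 0.158
```

```bash
python3 -c "
from h import *
box()
"
```

```text
box frame tcp -39.4 -2.8 274.9 tilt mrad 1.8 -3.2 yaw 7.21 F 0.86 0.1 -2.78 T -0.002 -0.01 0.006 gap 0.158 t 10.4
```

Request:
servo_tool:
  commands:
    - [0,0,0,0.02,0]
    - [0,0,0,0.02,0]
    - [0,0,0,0.02,0]
    - [0,0,0,0.02,0]
    - [0,0,0,0.01,0]

```text
t: 10.82
eef_pos: [0.4374, 0.3367, 0.1784]
tool_rot: [0.002, 0.661, 0.75, 0.0]
contact_force: [1.1, 0.1, -2.3]
finger_gap: 0.157
```

```bash
python3 -c "
from h import *
box()
"
```

```text
box frame tcp -38.8 -2.7 178.4 tilt mrad 2.4 -2.7 yaw 7.22 F 1.06 -0.08 -2.31 T 0.058 0.04 0.007 gap 0.157 t 10.82
```

Request:
servo_tool:
  commands:
    - [0,0.003,0,0.012,0]
    - [0,0.002,0,0.015,0]
    - [0,0,0,0.015,0]
    - [0,0,0,0.015,0]
    - [0,0,0,0.015,0]

```text
t: 11.23
eef_pos: [0.4353, 0.3399, 0.0976]
tool_rot: [0.002, 0.661, 0.75, -0.003]
contact_force: [0.9, 0.6, -2.2]
finger_gap: 0.156
```

```bash
python3 -c "
from h import *
box()
"
```

```text
box frame tcp -40.5 0.7 97.6 tilt mrad -2.7 -7.0 yaw 7.19 F 0.97 0.5 -2.16 T 0.058 -0.025 -0.053 gap 0.156 t 11.23
```

Request:
servo_tool:
  commands:
    - [0,0,0,0.012,0]
    - [0,0,0,0.01,0]
    - [0,0,0,0.008,0]
    - [0,0,0,0.004,0]

```text
t: 11.57
eef_pos: [0.4332, 0.3377, 0.0563]
tool_rot: [0.002, 0.661, 0.75, -0.007]
contact_force: [0.2, -1.2, -1.4]
finger_gap: 0.16
```

```bash
python3 -c "
from h import *
box()
im=optics.capture('side')[:,:,::-1]; crop(im,220,100,340,230,5,'pics/a9.png')
im=optics.capture('top')[:,:,::-1]; crop(im,180,190,300,290,6,'pics/b9.png')
"
```

```text
box frame tcp -42.8 -1.1 56.3 tilt mrad -8.4 -11.4 yaw 7.19 F 0.09 -1.2 -1.41 T 0.033 -0.028 -0.001 gap 0.16 t 11.57
```

View pics/a9.png

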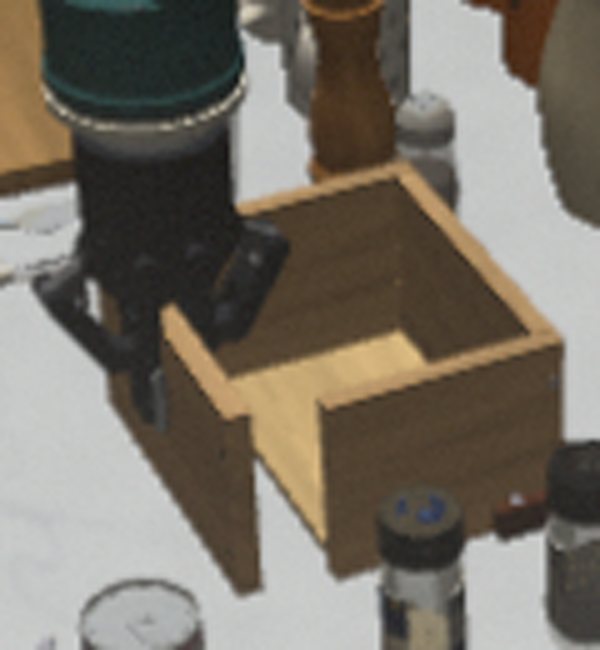

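View pics/b9.png

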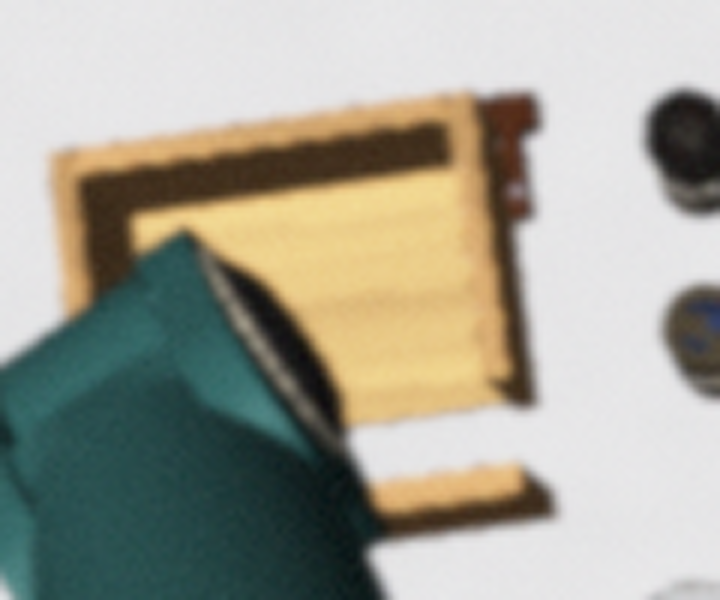

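Run:
```python
from h import *
T=lambda x,y:(180+(x+.5)/6-.5,190+(y+.5)/6-.5)
S=lambda x,y:(220+(x+.5)/5-.5,100+(y+.5)/5-.5)
y=np.radians(7.3); bx=np.array([np.cos(y),np.sin(y),0]); by=np.array([-np.sin(y),np.cos(y),0]); o=np.array([.4755,.3443,0])
tcp=observe()['eef_pos']
for k,a,b in [('tb',(524,466),(250,408)),('tf',(524,498),(228,418)),('bf',(554,515),(244,596)),('boxFRt',(512,386),(322,406)),('boxFRb',(537,405),(336,579))]:
    m,g=tri(S(*b),T(*a)); print(k,m.round(4),round(g,4),'box',((m-o)@bx).round(4),((m-o)@by).round(4),'tcp',((m-tcp)@bx).round(4),((m-tcp)@by).round(4),(m-tcp)[2].round(4))
```

```text
tb [0.4489 0.2425 0.1258] 0.0017 box -0.0393 -0.0976 tcp 0.0034 -0.0965 0.0689
tf [0.4367 0.2427 0.1224] 0.0041 box -0.0514 -0.0958 tcp -0.0087 -0.0947 0.0655
bf [0.4387 0.2435 0.0114] 0.0019 box -0.0493 -0.0953 tcp -0.0066 -0.0942 -0.0456
boxFRt [0.4856 0.2494 0.1135] 0.0024 box -0.0021 -0.0954 tcp 0.0406 -0.0943 0.0565
boxFRb [0.4902 0.253  0.0017] 0.0006 box 0.003 -0.0925 tcp 0.0457 -0.0914 -0.0553
```

Request:
servo_tool:
  commands:
    - [0,0.002,0.012,0.002,0]
    - [0,0.001,0.012,0,0]
    - [0,0,0,0,0]

```text
t: 11.92
eef_pos: [0.4579, 0.3447, 0.0563]
tool_rot: [0.002, 0.661, 0.75, -0.006]
contact_force: [0.2, -0.3, -1.2]
finger_gap: 0.161
```

```bash
python3 -c "
from h import *
box()
"
```

```text
box frame tcp -17.4 2.7 56.3 tilt mrad -6.6 -9.9 yaw 7.22 F 0.14 -0.31 -1.16 T -0.019 -0.064 0.062 gap 0.161 t 11.92
```

Request:
servo_tool:
  commands:
    - [0,-0.001,0,-0.015,0]
    - [0,0,0,-0.015,0]
    - [0,0,0,-0.015,0]
    - [0,0,0,0.04,0]
    - [0,0,0,0,0]

```text
t: 12.33
eef_pos: [0.4581, 0.3447, 0.0654]
tool_rot: [0.002, 0.661, 0.75, -0.003]
contact_force: [-1.7, -1.7, -3.3]
finger_gap: 0.155
```

```bash
python3 -c "
from h import *
box()
"
```

```text
box frame tcp -17.2 2.6 65.4 tilt mrad -3.0 -6.9 yaw 7.2 F -1.93 -1.45 -3.26 T -0.099 0.233 -0.027 gap 0.155 t 12.33
```

Request:
servo_tool:
  commands:
    - [0,-0.001,0,-0.018,0]
    - [0,0,0,-0.018,0]
    - [0,0,0,-0.018,0]
    - [0,0,0,0.04,0]
    - [0,0,0,0.02,0]

```text
t: 12.75
eef_pos: [0.4604, 0.3467, 0.0704]
tool_rot: [0.002, 0.661, 0.75, 0.003]
contact_force: [-0.9, -0.7, -2.9]
finger_gap: 0.159
```

Request:
servo_tool:
  commands:
    - [0,0,0,0,0]

```text
t: 12.83
eef_pos: [0.4599, 0.3465, 0.0697]
tool_rot: [0.002, 0.661, 0.75, 0.002]
contact_force: [-0.5, -1.6, -1.1]
finger_gap: 0.16
```

```bash
python3 -c "
from h import *
box()
"
```

```text
box frame tcp -15.2 4.2 69.7 tilt mrad 6.1 0.2 yaw 7.2 F -0.68 -1.55 -1.13 T -0.05 0.073 -0.008 gap 0.16 t 12.83
```

Request:
servo_tool:
  commands:
    - [0,-0.002,0,0.01,0]
    - [0,0,0,0.007,0]
    - [0,0,0,0.003,0]

```text
t: 13.08
eef_pos: [0.4612, 0.3453, 0.0524]
tool_rot: [0.002, 0.661, 0.75, 0.004]
contact_force: [0.6, 0.1, -1.2]
finger_gap: 0.159
```

```bash
python3 -c "
from h import *
box()
"
```

```text
box frame tcp -14.1 2.8 52.4 tilt mrad 9.0 2.4 yaw 7.2 F 0.6 0.07 -1.23 T 0.017 0.013 0.017 gap 0.159 t 13.08
```

Request:
servo_tool:
  commands:
    - [0,-0.001,0,0.003,0]
    - [0,0,0,0.002,0]

```text
t: 13.25
eef_pos: [0.4616, 0.3445, 0.0478]
tool_rot: [0.002, 0.661, 0.75, 0.005]
contact_force: [-0.9, -0.0, -2.1]
finger_gap: 0.158
```

```bash
python3 -c "
from h import *
box()
im=optics.capture('side')[:,:,::-1]; crop(im,220,100,340,230,5,'pics/a10.png')
im=optics.capture('top')[:,:,::-1]; crop(im,180,190,300,290,6,'pics/b10.png')
"
```

```text
box frame tcp -13.7 1.9 47.8 tilt mrad 9.6 2.8 yaw 7.19 F -0.85 0.07 -2.08 T -0.006 0.001 0.059 gap 0.158 t 13.25
```

View pics/a10.png

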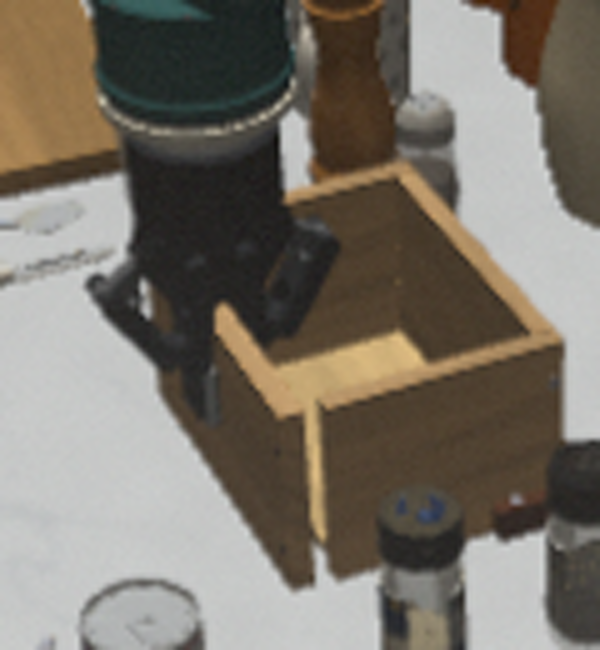

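View pics/b10.png

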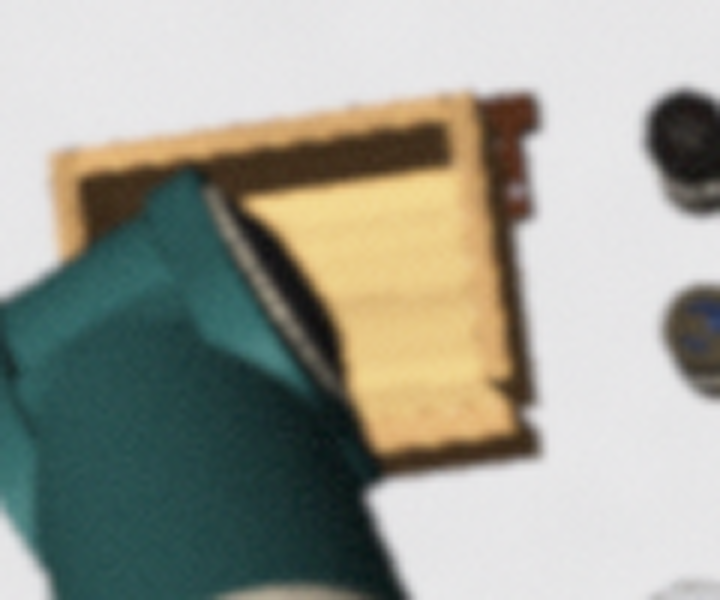

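Request:
servo_tool:
  commands:
    - [0,0,0,0.0015,0]
    - [0,0,0,0.001,0]

```text
t: 13.52
eef_pos: [0.462, 0.3448, 0.0464]
tool_rot: [0.002, 0.661, 0.75, 0.005]
contact_force: [-8.5, -7.3, 27.2]
finger_gap: 0.157
```

```bash
python3 -c "
from h import *
box()
"
```

```text
box frame tcp -13.3 2.2 46.4 tilt mrad 10.0 3.3 yaw 7.19 F -9.34 -6.15 27.23 T -1.091 2.371 0.019 gap 0.157 t 13.52
```

Request:
servo_tool:
  commands:
    - [0,0,0,0.001,0]
    - [0,0,0,0,0]

```text
t: 13.68
eef_pos: [0.4621, 0.3448, 0.0469]
tool_rot: [0.002, 0.662, 0.75, 0.005]
contact_force: [-0.7, 0.2, -1.9]
finger_gap: 0.156
```

```bash
python3 -c "
from h import *
box()
"
```

```text
box frame tcp -13.2 2.2 46.9 tilt mrad 9.9 4.0 yaw 7.16 F -0.65 0.28 -1.85 T -0.013 -0.005 -0.017 gap 0.156 t 13.68
```

Request:
servo_tool:
  commands:
    - [0,0,0.002,0,0]
    - [0,0,0.002,0,0]

```text
t: 13.85
eef_pos: [0.4662, 0.3457, 0.0474]
tool_rot: [0.002, 0.661, 0.75, 0.005]
contact_force: [0.8, -1.0, -1.1]
finger_gap: 0.154
```

```bash
python3 -c "
from h import *
box()
im=optics.capture('side')[:,:,::-1]; crop(im,260,160,320,230,9,'pics/a11.png')
im=optics.capture('top')[:,:,::-1]; crop(im,220,230,290,280,11,'pics/b11.png')
"
```

```text
box frame tcp -9.0 2.5 47.4 tilt mrad 10.4 4.5 yaw 7.18 F 0.71 -1.12 -1.12 T 0.015 -0.004 -0.024 gap 0.154 t 13.85
```

View pics/a11.png

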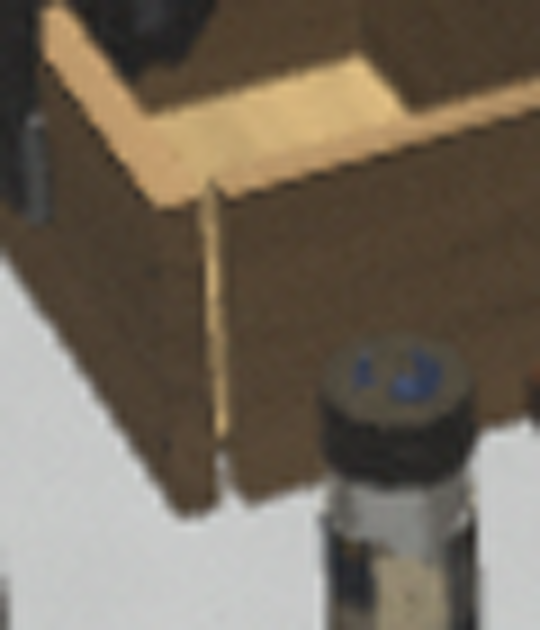

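View pics/b11.png

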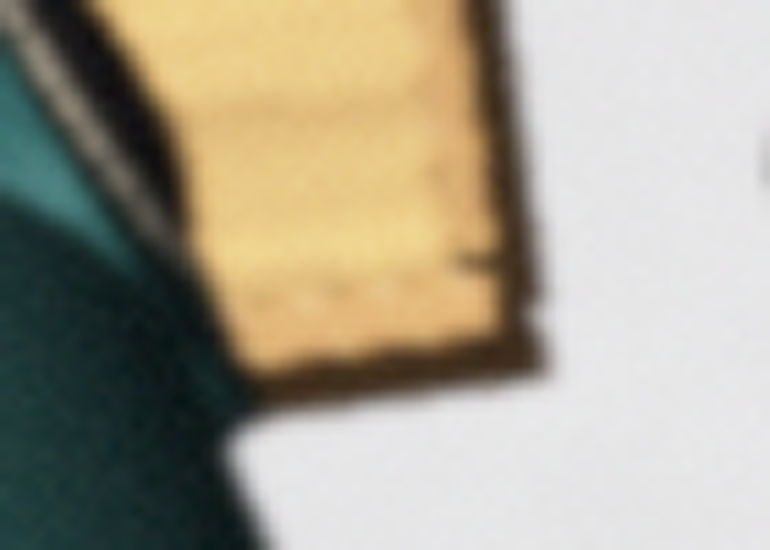

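Request:
servo_tool:
  commands:
    - [0,-0.001,0.001,0,0]
    - [0,0,0.001,0,0]

```text
t: 14.12
eef_pos: [0.4686, 0.3447, 0.047]
tool_rot: [0.002, 0.662, 0.75, 0.005]
contact_force: [0.1, 0.2, -2.3]
finger_gap: 0.155
```

```bash
python3 -c "
from h import *
box()
"
```

```text
box frame tcp -6.8 1.3 47.0 tilt mrad 10.2 4.1 yaw 7.17 F 0.08 0.18 -2.33 T -0.019 0.056 -0.008 gap 0.155 t 14.12
```

Request:
servo_tool:
  commands:
    - [0,0,0.001,0,0]

```text
t: 14.2
eef_pos: [0.4696, 0.3448, 0.047]
tool_rot: [0.002, 0.661, 0.75, 0.005]
contact_force: [0.1, 0.9, -2.1]
finger_gap: 0.16
```

```bash
python3 -c "
from h import *
box()
"
```

```text
box frame tcp -5.7 1.2 47.0 tilt mrad 10.1 4.1 yaw 7.17 F 0.19 0.89 -2.11 T 0.005 0.042 0.033 gap 0.16 t 14.2
```

Request:
servo_tool:
  commands:
    - [0,0,0.0008,0,0]

```text
t: 14.28
eef_pos: [0.4705, 0.3448, 0.0469]
tool_rot: [0.002, 0.662, 0.75, 0.005]
contact_force: [-2.0, -1.9, -0.5]
finger_gap: 0.153
```

Request:
servo_tool:
  commands:
    - [0,0,0.0006,0,0]

```text
t: 14.37
eef_pos: [0.4708, 0.3447, 0.0467]
tool_rot: [0.002, 0.661, 0.75, 0.005]
contact_force: [-4.2, -1.4, 1.2]
finger_gap: 0.16
```

```bash
python3 -c "
from h import *
box()
"
```

```text
box frame tcp -4.6 1.0 46.7 tilt mrad 9.0 3.5 yaw 7.18 F -4.36 -0.88 1.21 T -0.003 1.012 0.364 gap 0.16 t 14.37
```

Request:
servo_tool:
  commands:
    - [0,0,0.0003,-0.0003,-0.3]

```text
t: 14.45
eef_pos: [0.4709, 0.3448, 0.0469]
tool_rot: [0.002, 0.659, 0.752, 0.004]
contact_force: [-1.4, 0.8, -2.6]
finger_gap: 0.157
```

```bash
python3 -c "
from h import *
box()
im=optics.capture('side')[:,:,::-1]; crop(im,220,120,320,230,6,'pics/a12.png')
box()
"
```

```text
box frame tcp -4.5 1.1 46.9 tilt mrad 8.4 3.4 yaw 7.5 F -1.33 0.96 -2.56 T 0.049 0.121 0.05 gap 0.157 t 14.45
box frame tcp -4.4 1.1 46.9 tilt mrad 8.7 3.4 yaw 7.54 F -1.57 -0.53 -3.34 T 0.047 0.405 0.095 gap 0.158 t 14.5
```

View pics/a12.png

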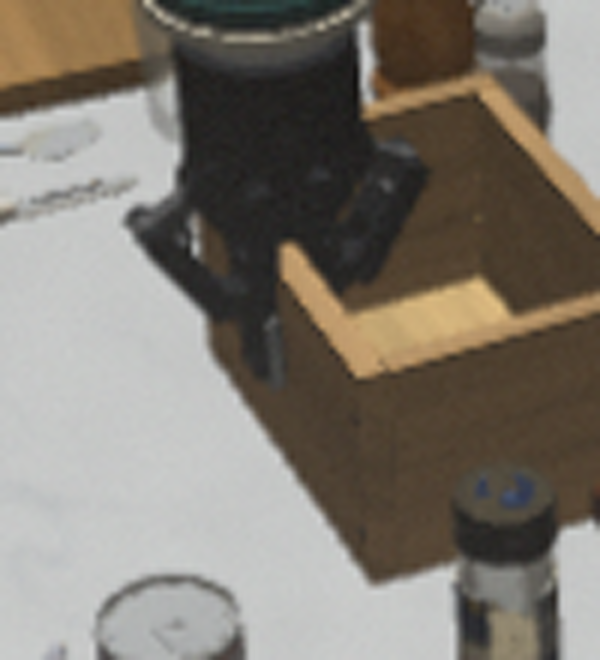

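The board now meets the box's front with no visible gap at the right corner (about (380,365)-(375,580) in the crop). Pressing in small steps.

Request:
servo_tool:
  commands:
    - [0,0,0.0006,0,-0.1]

```text
t: 14.58
eef_pos: [0.4712, 0.3449, 0.0469]
tool_rot: [0.001, 0.658, 0.753, 0.004]
contact_force: [-7.7, -1.6, 4.3]
finger_gap: 0.155
```

```bash
python3 -c "
from h import *
box()
"
```

```text
box frame tcp -4.2 1.1 46.9 tilt mrad 7.8 3.3 yaw 7.66 F -7.79 -0.61 4.31 T -0.111 1.564 0.029 gap 0.155 t 14.58
```

Request:
servo_tool:
  commands:
    - [0,0,0.0006,0,0]

```text
t: 14.67
eef_pos: [0.4711, 0.3449, 0.0468]
tool_rot: [0.001, 0.658, 0.753, 0.003]
contact_force: [-6.7, -1.4, 3.2]
finger_gap: 0.156
```

```bash
python3 -c "
from h import *
box()
"
```

```text
box frame tcp -4.3 1.1 46.8 tilt mrad 6.5 3.0 yaw 7.68 F -6.84 -0.54 3.22 T -0.108 1.42 -0.049 gap 0.156 t 14.67
```

Request:
servo_tool:
  commands:
    - [0,0,0.0008,-0.0003,0]

```text
t: 14.75
eef_pos: [0.471, 0.3449, 0.0468]
tool_rot: [0.001, 0.658, 0.753, 0.003]
contact_force: [-7.4, -1.0, -4.0]
finger_gap: 0.158
```

```bash
python3 -c "
from h import *
box()
"
```

```text
box frame tcp -4.4 1.1 46.8 tilt mrad 4.8 2.6 yaw 7.7 F -7.49 -0.06 -3.99 T 0.081 1.133 -0.039 gap 0.158 t 14.75
```

Request:
servo_tool:
  commands:
    - [0,0,0.001,-0.0002,0]

```text
t: 14.83
eef_pos: [0.471, 0.3448, 0.0468]
tool_rot: [0.0, 0.658, 0.753, 0.002]
contact_force: [-12.0, -3.8, 6.5]
finger_gap: 0.159
```

```bash
python3 -c "
from h import *
box()
"
```

```text
box frame tcp -4.4 1.1 46.8 tilt mrad 2.9 2.2 yaw 7.72 F -12.44 -2.28 6.46 T -0.135 1.852 -0.051 gap 0.159 t 14.83
```

Request:
servo_tool:
  commands:
    - [0,0,0.001,-0.0004,0]

```text
t: 14.92
eef_pos: [0.4709, 0.3448, 0.0468]
tool_rot: [-0.0, 0.658, 0.753, 0.001]
contact_force: [-7.8, -0.7, -2.7]
finger_gap: 0.152
```

```bash
python3 -c "
from h import *
box()
im=optics.capture('side')[:,:,::-1]; cv2.imwrite('pics/a13f.png',im); crop(im,220,120,320,230,6,'pics/a13.png')
im=optics.capture('top')[:,:,::-1]; cv2.imwrite('pics/b13f.png',im); crop(im,220,230,290,280,11,'pics/b13.png')
box()
"
```

```text
box frame tcp -4.5 1.1 46.8 tilt mrad 0.7 1.6 yaw 7.74 F -7.78 0.29 -2.74 T 0.091 1.347 -0.091 gap 0.152 t 14.92
box frame tcp -4.5 1.1 46.8 tilt mrad 0.6 1.7 yaw 7.74 F -8.98 -0.81 0.75 T 0.041 1.4 -0.023 gap 0.156 t 15.02
```

View pics/a13.png

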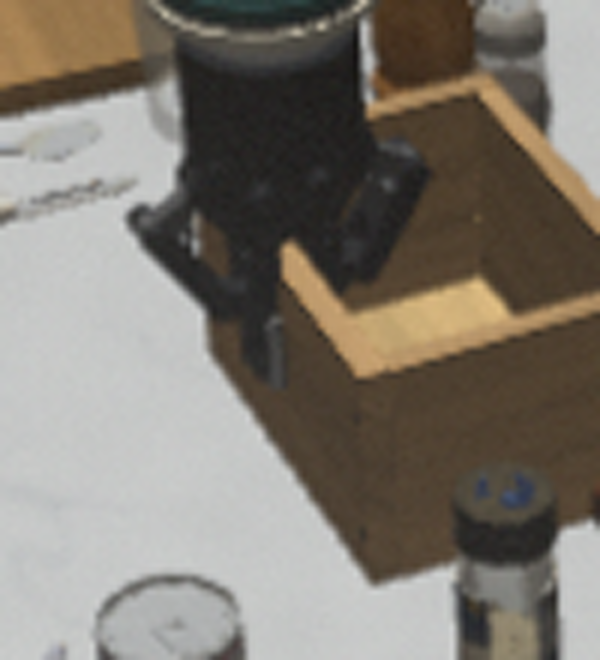

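View pics/b13.png

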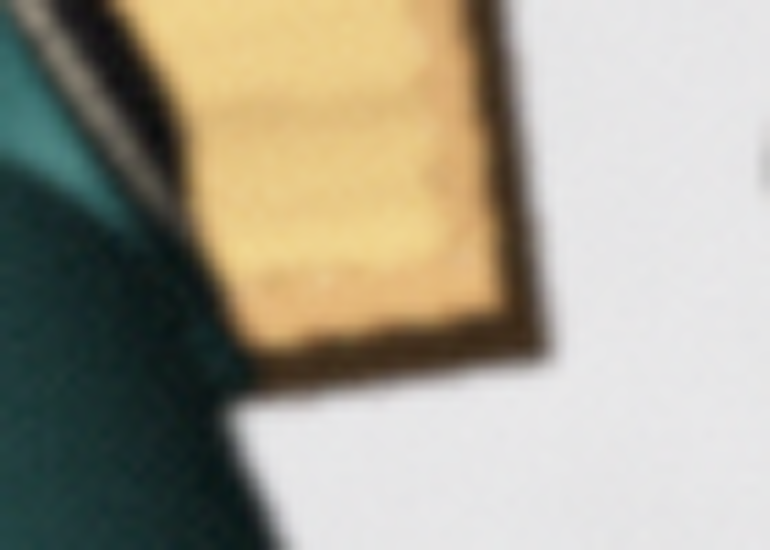

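The right end and bottom line run on from the box side without a step in both views. Tz is about 0, so both sides carry the load evenly. Now I'll trim the push to 12 N.

Request:
servo_tool:
  commands:
    - [0,0,0.0013,-0.0005,0]

```text
t: 15.1
eef_pos: [0.4707, 0.3448, 0.0468]
tool_rot: [-0.001, 0.658, 0.753, -0.0]
contact_force: [-10.2, -2.4, -2.1]
finger_gap: 0.152
```

```bash
python3 -c "
from h import *
box()
for i in range(5):
    optics.capture('top'); box()
"
```

```text
box frame tcp -4.7 1.1 46.8 tilt mrad -2.0 1.1 yaw 7.77 F -10.43 -1.11 -2.13 T 0.145 1.861 -0.083 gap 0.152 t 15.1
box frame tcp -4.7 1.1 46.8 tilt mrad -2.4 1.0 yaw 7.77 F -11.2 -1.0 0.72 T 0.112 1.701 -0.067 gap 0.163 t 15.15
box frame tcp -4.7 1.1 46.8 tilt mrad -2.2 1.0 yaw 7.77 F -11.42 -1.71 0.48 T 0.086 1.674 -0.101 gap 0.159 t 15.2
box frame tcp -4.6 1.1 46.9 tilt mrad -2.1 1.1 yaw 7.76 F -9.75 -0.47 0.84 T 0.161 1.677 -0.13 gap 0.155 t 15.25
box frame tcp -4.7 1.1 46.8 tilt mrad -2.1 1.0 yaw 7.76 F -10.58 -0.79 -1.05 T 0.12 1.629 -0.104 gap 0.158 t 15.3
box frame tcp -4.6 1.1 46.8 tilt mrad -2.0 1.0 yaw 7.77 F -10.06 -1.86 -0.11 T 0.167 1.626 -0.136 gap 0.158 t 15.35
```

The settled push is about 10.6 N, but each pressing row tips the hand slightly. The moment-to-force ratio (0.157 m, against about 0.24 m for bottom contact) says the load now sits near the top edge. I'll back off a few mm, reset the tilt, and press once more in fewer rows.

Request:
servo_tool:
  commands:
    - [0,0,-0.003,-0.0005,0]
    - [0,0,-0.004,-0.001,0]

```text
t: 15.52
eef_pos: [0.4639, 0.3437, 0.0481]
tool_rot: [-0.001, 0.658, 0.753, -0.0]
contact_force: [-1.7, 0.8, -1.6]
finger_gap: 0.154
```

```bash
python3 -c "
from h import *
box()
"
```

```text
box frame tcp -11.6 0.9 48.1 tilt mrad -1.9 0.9 yaw 7.75 F -1.61 0.98 -1.57 T 0.039 0.009 -0.034 gap 0.154 t 15.52
```

Request:
servo_tool:
  commands:
    - [0,0,-0.004,-0.018,0]
    - [0,0,0,-0.018,0]
    - [0,0,0,-0.018,0]
    - [0,0,0,0.04,0]
    - [0,0,0,0.015,0]

```text
t: 15.93
eef_pos: [0.4609, 0.3448, 0.0524]
tool_rot: [-0.0, 0.658, 0.753, 0.004]
contact_force: [-1.3, -0.9, -3.7]
finger_gap: 0.159
```

Request:
servo_tool:
  commands:
    - [0,0,0,0,0]

```text
t: 16.02
eef_pos: [0.4606, 0.3446, 0.0512]
tool_rot: [-0.0, 0.658, 0.753, 0.003]
contact_force: [-0.5, -0.5, -1.7]
finger_gap: 0.155
```

```bash
python3 -c "
from h import *
box()
"
```

```text
box frame tcp -14.7 2.2 51.2 tilt mrad 4.5 4.7 yaw 7.77 F -0.51 -0.41 -1.69 T -0.026 0.004 0.047 gap 0.155 t 16.02
```

Request:
servo_tool:
  commands:
    - [0,-0.001,0.003,0.0025,0]
    - [0,0,0.003,0.0015,0]
    - [0,0,0.002,0,0]

```text
t: 16.27
eef_pos: [0.4694, 0.3447, 0.0483]
tool_rot: [-0.0, 0.658, 0.753, 0.003]
contact_force: [-0.4, -0.1, -1.1]
finger_gap: 0.159
```

```bash
python3 -c "
from h import *
box()
"
```

```text
box frame tcp -6.0 1.2 48.3 tilt mrad 4.4 4.3 yaw 7.77 F -0.38 -0.05 -1.11 T -0.089 -0.007 -0.005 gap 0.159 t 16.27
```

Request:
servo_tool:
  commands:
    - [0,0,0.0005,0.0008,0]
    - [0,0,0,0.0004,0]

```text
t: 16.43
eef_pos: [0.4711, 0.3449, 0.0481]
tool_rot: [-0.0, 0.658, 0.753, 0.004]
contact_force: [-3.6, 0.9, -2.3]
finger_gap: 0.159
```

```bash
python3 -c "
from h import *
box(); optics.capture('side'); box()
"
```

```text
box frame tcp -4.3 1.2 48.1 tilt mrad 5.5 4.9 yaw 7.73 F -3.49 1.31 -2.31 T 0.04 0.609 -0.088 gap 0.159 t 16.43
box frame tcp -4.4 1.2 48.1 tilt mrad 5.4 4.9 yaw 7.74 F -1.14 0.1 -1.25 T -0.046 0.055 -0.05 gap 0.155 t 16.48
```

Request:
servo_tool:
  commands:
    - [0,0,-0.001,0.0007,0]
    - [0,0,-0.0003,0.0006,0]

```text
t: 16.65
eef_pos: [0.4699, 0.3449, 0.0473]
tool_rot: [0.0, 0.658, 0.753, 0.004]
contact_force: [0.0, 0.6, -1.8]
finger_gap: 0.159
```

```bash
python3 -c "
from h import *
box()
"
```

```text
box frame tcp -5.5 1.3 47.3 tilt mrad 6.2 5.3 yaw 7.73 F 0.1 0.64 -1.81 T -0.054 -0.015 -0.023 gap 0.159 t 16.65
```

Request:
servo_tool:
  commands:
    - [0,0,0,0.0006,0]

```text
t: 16.73
eef_pos: [0.4698, 0.345, 0.0468]
tool_rot: [0.0, 0.658, 0.753, 0.004]
contact_force: [0.1, -0.3, -2.2]
finger_gap: 0.155
```

```bash
python3 -c "
from h import *
box()
"
```

```text
box frame tcp -5.5 1.4 46.8 tilt mrad 6.4 5.5 yaw 7.74 F 0.06 -0.33 -2.22 T -0.011 -0.042 0.019 gap 0.155 t 16.73
```

Request:
servo_tool:
  commands:
    - [0,0,0.0008,0.0002,0]

```text
t: 16.82
eef_pos: [0.4705, 0.3452, 0.0466]
tool_rot: [0.0, 0.658, 0.753, 0.004]
contact_force: [-0.5, 0.7, -1.3]
finger_gap: 0.159
```

```bash
python3 -c "
from h import *
box(); optics.capture('side'); box(); optics.capture('side'); box()
"
```

```text
box frame tcp -4.9 1.5 46.6 tilt mrad 6.4 5.5 yaw 7.75 F -0.35 0.78 -1.32 T 0.011 0.018 -0.031 gap 0.159 t 16.82
box frame tcp -4.6 1.5 46.6 tilt mrad 6.5 5.5 yaw 7.74 F 0.33 0.66 -1.39 T 0.015 -0.02 0.023 gap 0.157 t 16.87
box frame tcp -4.6 1.4 46.6 tilt mrad 6.5 5.5 yaw 7.74 F 0.68 -0.01 -0.72 T -0.011 -0.011 -0.021 gap 0.156 t 16.92
```

Request:
servo_tool:
  commands:
    - [0,0,0.0016,-0.0004,0]

```text
t: 17.0
eef_pos: [0.4711, 0.3451, 0.0467]
tool_rot: [-0.0, 0.658, 0.753, 0.003]
contact_force: [-15.7, -2.7, 3.1]
finger_gap: 0.157
```

```bash
python3 -c "
from h import *
box()
for i in range(4): optics.capture('side'); box()
"
```

```text
box frame tcp -4.3 1.4 46.7 tilt mrad 4.1 4.9 yaw 7.76 F -15.94 -0.71 3.11 T -0.169 2.95 -0.021 gap 0.157 t 17.0
box frame tcp -4.4 1.4 46.7 tilt mrad 3.4 4.8 yaw 7.77 F -9.72 -1.02 1.96 T -0.008 1.583 -0.076 gap 0.16 t 17.05
box frame tcp -4.4 1.5 46.7 tilt mrad 3.7 4.9 yaw 7.76 F -8.2 -1.63 1.84 T -0.043 1.63 -0.127 gap 0.158 t 17.1
box frame tcp -4.4 1.4 46.7 tilt mrad 3.8 4.9 yaw 7.77 F -10.12 -0.87 2.02 T -0.099 1.505 -0.123 gap 0.156 t 17.15
box frame tcp -4.3 1.4 46.7 tilt mrad 3.9 4.9 yaw 7.76 F -9.35 -0.45 2.21 T -0.071 1.504 -0.089 gap 0.157 t 17.2
```

Request:
servo_tool:
  commands:
    - [0,0,0.0016,-0.0005,0]

```text
t: 17.28
eef_pos: [0.4709, 0.3451, 0.0467]
tool_rot: [-0.001, 0.657, 0.754, 0.002]
contact_force: [-13.3, -3.2, 1.4]
finger_gap: 0.15
```

```bash
python3 -c "
from h import *
box()
for i in range(6): optics.capture('side'); box()
"
```

```text
box frame tcp -4.5 1.4 46.7 tilt mrad 0.7 4.1 yaw 7.79 F -13.55 -1.5 1.42 T 0.028 2.131 -0.146 gap 0.15 t 17.28
box frame tcp -4.5 1.4 46.7 tilt mrad 0.2 4.0 yaw 7.79 F -12.16 -0.07 2.79 T 0.047 1.959 -0.189 gap 0.158 t 17.33
box frame tcp -4.5 1.4 46.7 tilt mrad 0.4 4.1 yaw 7.79 F -11.39 -1.77 2.05 T 0.005 1.928 -0.12 gap 0.158 t 17.38
box frame tcp -4.5 1.4 46.7 tilt mrad 0.5 4.1 yaw 7.79 F -11.1 -1.61 2.0 T -0.007 1.848 -0.142 gap 0.156 t 17.43
box frame tcp -4.4 1.4 46.7 tilt mrad 0.6 4.1 yaw 7.79 F -11.66 -0.93 2.11 T 0.032 1.879 -0.16 gap 0.154 t 17.48
box frame tcp -4.5 1.4 46.7 tilt mrad 0.6 4.1 yaw 7.79 F -11.21 -1.15 1.1 T -0.001 1.851 -0.135 gap 0.159 t 17.53
box frame tcp -4.5 1.4 46.7 tilt mrad 0.6 4.1 yaw 7.79 F -11.27 -0.43 2.05 T -0.03 1.89 -0.099 gap 0.161 t 17.58
```

Request:
servo_tool:
  commands:
    - [0,0,0.0018,-0.0008,0]

```text
t: 17.67
eef_pos: [0.4707, 0.3451, 0.0468]
tool_rot: [-0.002, 0.657, 0.754, -0.0]
contact_force: [-11.0, -1.7, -6.0]
finger_gap: 0.155
```

```bash
python3 -c "
from h import *
box()
for i in range(4): optics.capture('side'); box()
im=optics.capture('side')[:,:,::-1]; crop(im,220,120,320,230,6,'pics/a14.png')
im=optics.capture('top')[:,:,::-1]; crop(im,220,230,290,280,11,'pics/b14.png'); cv2.imwrite('pics/b14f.png',im)
box()
"
```

```text
box frame tcp -4.7 1.4 46.8 tilt mrad -3.2 3.2 yaw 7.83 F -11.09 -0.25 -6.03 T 0.329 1.857 -0.192 gap 0.155 t 17.67
box frame tcp -4.7 1.4 46.7 tilt mrad -3.7 3.0 yaw 7.82 F -12.44 -1.14 -0.5 T 0.201 2.035 -0.16 gap 0.156 t 17.72
box frame tcp -4.7 1.3 46.7 tilt mrad -3.6 3.0 yaw 7.82 F -12.06 -0.25 -1.2 T 0.172 2.015 -0.126 gap 0.158 t 17.77
box frame tcp -4.7 1.3 46.7 tilt mrad -3.4 3.1 yaw 7.82 F -12.29 -1.08 -1.18 T 0.17 1.93 -0.178 gap 0.158 t 17.82
box frame tcp -4.7 1.4 46.7 tilt mrad -3.4 3.1 yaw 7.82 F -12.28 -0.41 -0.86 T 0.208 1.923 -0.158 gap 0.157 t 17.87
box frame tcp -4.7 1.4 46.7 tilt mrad -3.3 3.1 yaw 7.82 F -11.8 -0.85 -1.29 T 0.221 1.919 -0.15 gap 0.155 t 17.97
```

View pics/a14.png

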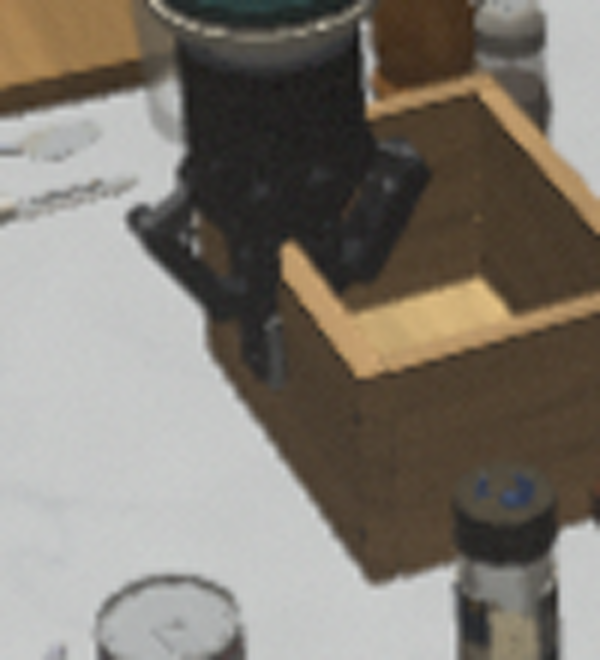

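View pics/b14.png

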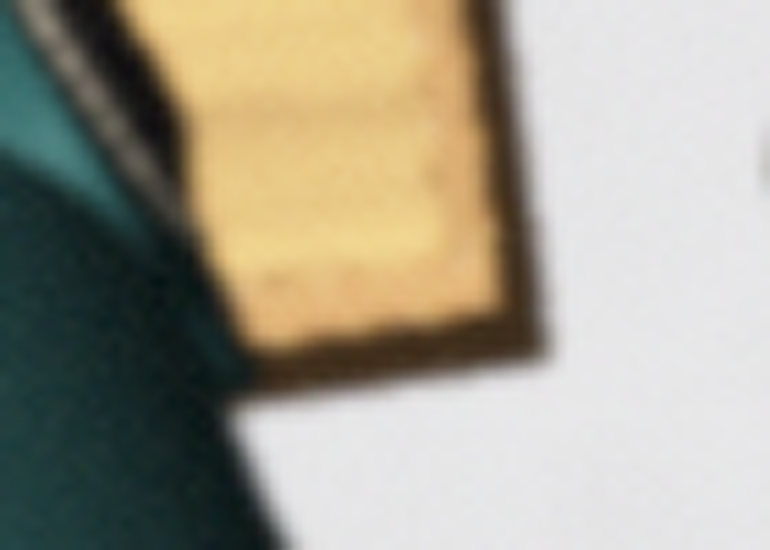

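View pics/b14f.png

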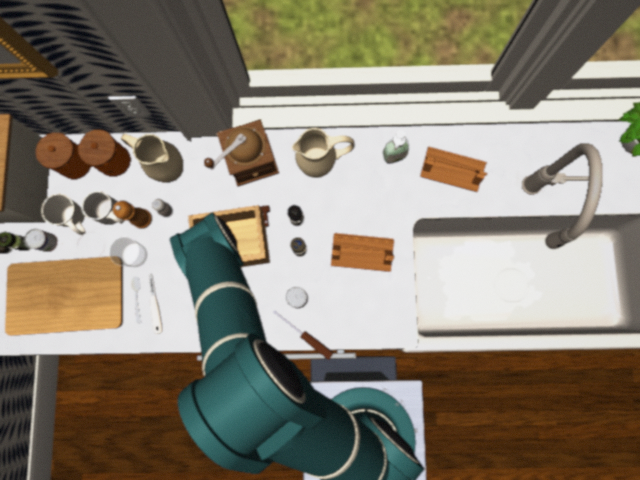

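The push holds steady at about 12.1 N and the hand barely loads the worktop. The right end is level with the side board in both views. The jars (295,215) and (298,246) and the tin (297,297) sit where they were. Handing in.

```bash
python3 -c "
from h import *
box(); print(robot.finish_job()); box()
"
```

```text
box frame tcp -4.7 1.4 46.7 tilt mrad -3.3 3.1 yaw 7.82 F -11.8 -0.85 -1.29 T 0.221 1.919 -0.15 gap 0.155 t 17.97
the job is handed in; nothing more can be done
None
the job is handed in; nothing more can be done
```

I took the front board off the left-hand rest and stood it upright on the worktop. It now closes the box's open side, and I handed in at about 18 s with the gripper still holding and pressing.

**Last checks**
- **Push:** the last readings were 11.8 to 12.4 N, steady over 0.3 s. The hand presses the board onto the worktop with only about 1 N beyond its own weight, so the box gets nearly all of the push.
- **Even on both sides:** the turning moment about the vertical is about -0.15 N m, which puts the push about 13 mm from the middle of the board.
- **Fit:** both views show the board's right end level with the side board and no visible gap. I estimate the alignment is good to about 1 mm.
- **Jars and tin:** they are at the same picture positions as at the start.

**Less certain**
- **Left end:** the arm hid it, so I did not see it directly. I judged it from the board's known length, its angle and the forces.
- **Height of the push:** the moment readings put it roughly 75 to 85 mm up, higher than the middle of the board. I could not rule out a sub-millimetre gap at the bottom.
- **First press:** it tipped the hand slightly, so I backed off and pressed again.
- **Worktop touch:** while lowering the board I touched the worktop for one step with about 27 N.
- **Overshoot:** the second press peaked briefly at about 16 N before I trimmed it to 12 N.

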